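# Set the shaker's drive wheel to its home mark

## Robot

A 7-joint arm with a two-finger parallel gripper is mounted at the origin on the work surface. World frame = base frame: x ahead of the robot, y to its left, z up, the work surface at z = 0. Lengths are in m, angles in rad, forces in N, time in s.
With the tool pointing down it reaches from about 0.425 to 0.925 m from the base axis. Payload 6.8 kg.
Tool frame: the origin (TCP) lies midway between the tips of the shut fingers; the grasp point (between the pads) lies 19 mm behind it (grip_point_offset is the distance from the TCP to the grasp point, in m); y points along the fingers, x is the direction in which the jaws open and shut, and the axes are right-handed (so a half turn about y gives the same grasp; the last joint's range is limited). The gripper opens to 85 mm and grips with 20 to 120 N. Pads are 22 mm wide; open, the fingers measure 114 mm over their backs; the gripper's body (76 mm by 85 mm) begins 54 mm behind the grasp point. The pads swing forward as they close: fully open they stand 13 mm farther back than shut.
Start: joints at [-1.213, 0.477, 0.022, 1.555, -0.011, 1.109, -0.083], TCP at [0.303, 0.603, 0.231] pointing down, gripper open.
Joint ranges: [-2.96, 2.96], [-0.34, 2.1], [-1.41, 1.46], [0.24, 2.44], [-1.37, 4.51], [0.17, 1.92], [-2.96, 2.96]. Speed limits (rad/s): [2.39, 2.39, 3.14, 3.14, 3.14, 3.14, 3.14].

## Interface

Orientations are given as a unit quaternion [w, x, y, z].
In Python, from station import get_obs, read_camera, hand_in, grip_point_offset gives the robot as it stands.
- The arm moves only by the tool play_rows, never from a script. Its argument "increments" is a list of rows, each a list of 2 entries, a list of its own where there are three numbers: the shift along the tool's x, y, z in m, then the turn, a rotation vector about the tool's x, y, z in degrees. In form: [[[tx, ty, tz], [ax, ay, az]], ...]. A call has 1 to 20 rows; each row shifts and turns the commanded pose from where the row before left it, along the tool's axes as they then stand; what a row does not reach is not made up. A row lasts 1/12 s, in which the tool goes at most 41.7 mm and 7.16 degrees, less where a joint would pass 70% of its speed; a pose out of reach is approached as far as the arm can. A call with a gripper value outside its range is refused whole. "gripper" is the finger opening in m, from 0 to 0.0854, set as the call begins (left out, the last holds). The fingers move at their own pace and stop on an object; "grip_force" is the grip in N (left out, the last holds). Time passes only in rows, so rows that do not move let the fingers close. It gives the time, the measured TCP pose, the force and the opening at its end, in the units of the state.
- get_obs(): the state, without advancing time (a new reading comes with each control period).
- read_camera(name): name is "side" or "top" or "wrist"; returns a dict with "color" (400x640x3 uint8, red, green, blue), "range_z" (400x640 float32, m along the optical axis (not along the pixel's ray), 0 where there is no reading), "intrinsics" (3x3 intrinsics, pixels), "R" (3x3) and "t" (3): a world point X has camera coordinates R X + t; the wrist camera has in their place "hand_eye" (4x4, takes a point from camera to tool coordinates, whose origin is the TCP and whose axes are the tool frame's). Camera axes: x right, y down, z forward; pixel columns grow to the right and rows downward; lengths in m; the calibration is good to about 2 mm. A picture is of the moment at which its call begins: read the wrist's pose just before it.
- hand_in(): hands the job in, once; it reports no verdict.
The state is a dict: "t": time; "q": joint angles; "joint_vel": joint speeds; "joint_torque": joint torques, N m; "eef_pos": TCP position; "tool_rot": TCP orientation; "contact_force": force on the tool from outside, world axes, zero at the start; "torque": the same for the moment, N m; "gripper_width": opening from 0.0 (shut) to 1.0 (fully open).
Only numpy, scipy, OpenCV 4.12 (cv2) and the standard library are available. Lean on these libraries where they do the work, as an engineer would, in place of code of your own. Each camera call takes 0.05 s, during which the arm holds its last target. There are 200 camera calls.

## Task

Open the drive of the bottle shaker and set it to home: draw the clear guard hood level out of its channel towards you and set it down gently, upright, on the bench in front of the shaker. Then take the drive wheel by its rim and turn it steadily, top towards you, until the engraved line stands under the fixed pointer; let go and leave it there, hood off. Leave the bottles and everything else on the bench as they are.

Things in the scene. Friction and masses are not known exactly. Their poses are not given: they have to be found in the camera images.
- shaker: Bench shaker: white housing, sloping grey control panel, platform of lying bottles; 440 deep, 410 wide, 240 high, fixed. Origin on the bench below the drive wheel's middle; x into the machine (away from the robot), y left, z up. Drive bay at front right: flat deck 55 above the bench, x -140 to -36, y -95 to 95, the wheel standing in a slot. Control panel y 98 to 310, 72 high at x -140, 160 at x -36.
- channel_mouth (a point): Front end of the hood's channel, on the deck's front edge in the wheel's plane, 140 in front of the axis, 55 above the bench; axes as the shaker's. Two steel channels run along x on the deck, x -140 to -44 from the axis, open in front only: walls at y +-66 to +-78, lips from y +-57 outward, 62 to 67 above the bench.
- overhang_edge (a point): Middle of the lower front edge of the housing's top plate, 36 in front of the wheel's axis, 160 above the bench. Plate, platform, rails and bottles fill the space above and behind it up to 240 high (the platform moves back by up to 12 when the wheel is off home). Below it the wheel stands in a recess 124 wide. So the rim can be gripped only from in front, with a tool leaning about 40 to 45 degrees.
- wheel (a joint): Angle of the drive wheel about its level axis (the shaker's y), rad. 0 = home: engraved line exactly under the pointer. Grows as the wheel's top comes towards the robot and its front goes down. Starts at -1.9 to -0.8, the line then hidden at the top or rear under the platform. It can turn right round. About 4 N at the rim turns it; it stays where it is left.
- wheel_centre (a point): Middle of the drive wheel, on its axis, 82 above the bench; axes as the shaker's. The wheel is a plain upright steel disc, 140 in diameter, 26 thick (along the shaker's y), its outer 23 a rim with flat flanks; its front half stands free above the deck once the hood is off.
- wheel_mark (a point): Engraved dark line, 4 wide, across the whole 26 of the wheel's rim and 22 down both flanks; the point is the middle of the line on the rim, 70 from the axis.
- pointer_tip (a point): Tip of the fixed steel pointer: a 6 thick rod hooked over the middle of the rim from under the top plate, tip 3 off the rim, 42 degrees forward of the wheel's top (shaker x -49, 136 above the bench). All of it is within 4 of the wheel's middle plane and 91 of its axis, so fingers can pass on both sides of it.
- hood: Clear guard hood over the wheel's front, 96 long (x), 128 wide, 107 high, 0.2 to 0.45 kg: a tunnel open behind and below, front sloping, walls at y +-41 to +-45, base flanges 5 thick to y +-64. Origin under the middle of the flanges, x into the machine, z up. At first its flanges lie on the deck in the channels, 2 play above and at each side: it can only be drawn straight out along -x, by 96 or more.
- hood_lug (a point): Grip point of the black upright lug on the hood's front flange, the hood's pull: 24 long (x), 12 thick (y), from 5 to 65 above the flange's underside; the point is 34 in front of the hood's origin, 48 above its underside.
- vial1: Clear glass serum bottle, standing, 54 in diameter, 105 high, origin under its middle, beside the drive bay. Not to be moved.
- vial2: Another such bottle, in front of the control panel. Not to be moved.
- vial3: Another such bottle, in front of the control panel. Not to be moved.
- vial4: Another such bottle, in front and to the right of the drive bay. Not to be moved.
- tape: Roll of white tape, lying, 100 in diameter, 25 high. Not to be moved.
- driver: Screwdriver lying on the bench. Not to be moved.
- caps: Open grey plastic box, 140 x 100 x 45. Not to be moved.
Mind the look-alikes: they are no part of the job. What is meant by the hood is not pink or yellow, and is the smaller of those in its own colour.

How it is judged:
By the outcome, as a careful person would: the job done as asked, in the order asked, and still so for the second after the job is handed in, with the robot touching nothing.
It also fails if it takes over 67 s, if anything falls off the work surface, if the arm or the gripper's body presses on something with over 40 N, if the wrist force passes 120 N, or if a joint passes its speed limit or range.

## Working session

There is one attempt and no reset: what is moved stays moved. The work goes in short steps, Python scripts to look and compute and a tool call to move; the robot and the scene stay as the last step left them, time stands still between calls to the robot, and variables do not carry over. Pictures are saved under pics/ and viewed, about 8 in all and at most 12, crops included, and the job is handed in when it is done.

Besides the shell and the picture viewer there is one more tool, called after "Call:" as name(argument=value, ...), one argument or row to a line, values as JSON. play_rows: Moves the arm, as the interface text tells. Its arguments: {"type":"object","properties":{"increments":{"type":"array","items":{"type":"array"}},"gripper":{"type":"number"},"grip_force":{"type":"number"}},"required":["increments"]}

```bash
mkdir -p pics; ls; cat > h.py <<'E'
import numpy as np, cv2
from station import *
from scipy.spatial.transform import Rotation as R
def cam(n):
    o=get_obs(); c=read_camera(n)
    if n=='wrist':
        q=o['tool_rot']; T=np.eye(4); T[:3,:3]=R.from_quat([q[1],q[2],q[3],q[0]]).as_matrix(); T[:3,3]=o['eef_pos']
        M=T@c['hand_eye']
    else:
        M=np.eye(4); M[:3,:3]=c['R'].T; M[:3,3]=-c['R'].T@c['t']
    c['M']=M; return c
def px(c,u,v,z=None,d=None):
    K=c['intrinsics']; r=np.array([(u-K[0,2])/K[0,0],(v-K[1,2])/K[1,1],1.])
    w=c['M'][:3,:3]@r; t=c['M'][:3,3]
    if z is not None: return t+w*(z-t[2])/w[2]
    d=d or float(c['range_z'][int(v),int(u)]); return t+w*d
def proj(c,X):
    Mi=np.linalg.inv(c['M']); p=Mi[:3,:3]@np.asarray(X)+Mi[:3,3]; p=c['intrinsics']@p; return p[:2]/p[2]
def save(c,f,box=None,s=1):
    im=c['color'][:,:,::-1]
    if box: im=im[box[1]:box[3],box[0]:box[2]]
    cv2.imwrite(f,cv2.resize(im,None,fx=s,fy=s,interpolation=cv2.INTER_CUBIC))
E
python3 - <<'E'
from h import *
import pickle
o=get_obs(); print(o, grip_point_offset)
for n in('top','side','wrist'):
    c=cam(n); save(c,f'pics/{n}0.png'); pickle.dump(c,open(f'{n}0.pkl','wb')); print(n,c['M'].round(3).tolist(),c['intrinsics'][0,0])
a=cv2.imread('pics/top0.png')
E
```

```text
pics
{'t': 0.0, 'q': array([-1.21309458,  0.47778508,  0.02234459,  1.55648219, -0.01151142,
        1.10935016, -0.08308615]), 'joint_vel': array([ 7.76270143e-04, -4.53520208e-04, -7.86131030e-04, -2.00199428e-04,
        6.44806871e-04,  2.78932141e-03,  8.34553526e-05]), 'joint_torque': array([ 1.04792889e-05, -5.96465743e+01,  1.60817385e+00, -2.81196874e+01,
        1.25771365e-02,  9.68335080e-03,  1.52168752e-05]), 'eef_pos': array([0.30290397, 0.60252035, 0.23032294]), 'tool_rot': array([-0.60150473,  0.60228718,  0.37056294, -0.37165214]), 'contact_force': array([-1.29432354, -0.16691267,  0.4573675 ]), 'torque': array([-0.06270178, -0.00451792,  0.05346575]), 'gripper_width': 1.0000747510930699} 0.0187
top [[0.011, -0.998, 0.056, 0.44], [-1.0, -0.012, -0.012, 0.066], [0.013, -0.056, -0.998, 1.762], [0.0, 0.0, 0.0, 1.0]] 483.51648751303753
side [[0.716, -0.338, 0.611, -0.444], [-0.698, -0.372, 0.612, -0.928], [0.021, -0.864, -0.503, 0.917], [0.0, 0.0, 0.0, 1.0]] 419.17407999763043
wrist [[0.449, 0.862, 0.237, 0.243], [0.894, -0.433, -0.12, 0.632], [-0.001, 0.265, -0.964, 0.373], [0.0, 0.0, 0.0, 1.0]] 348.51878596491406
```

View pics/top0.png

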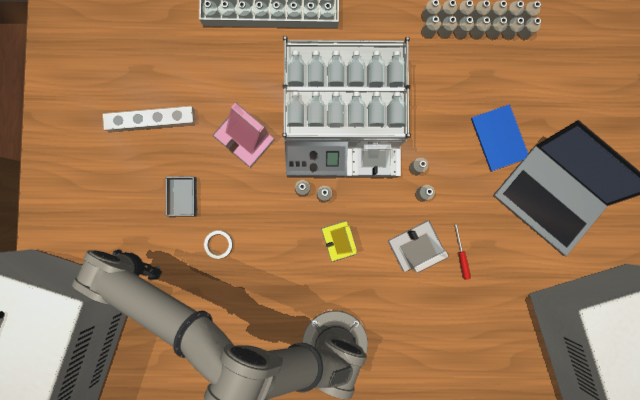

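View pics/side0.png

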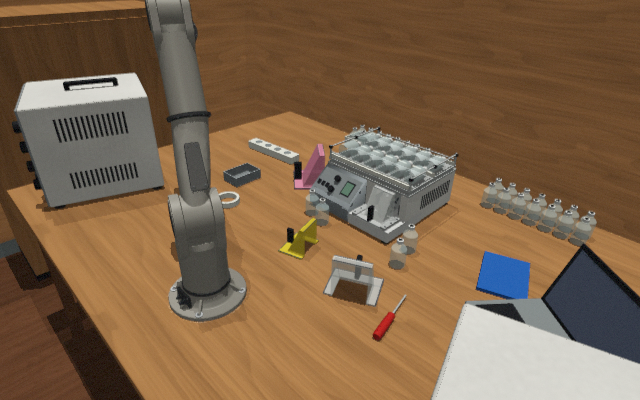

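The hood could be confused with four things: the pink one (top 243,140), the yellow one (340,240), the larger grey/clear one (418,248), and the clear one in the shaker bay (375,158, lug about 375,170). By the description it is the smaller clear one in the bay. I'll check that in a close crop.

```bash
python3 - <<'E'
import pickle,cv2
from h import *
t=pickle.load(open('top0.pkl','rb')); s=pickle.load(open('side0.pkl','rb'))
a=t['color'][125:215,280:450][:,:,::-1]; b=s['color'][165:285,290:450][:,:,::-1]
A=cv2.resize(a,(790,int(790*90/170)),interpolation=cv2.INTER_CUBIC)
cv2.imwrite('pics/tc.png',A)
B=cv2.resize(b,(800,600),interpolation=cv2.INTER_CUBIC); cv2.imwrite('pics/sc.png',B)
E
```

```text
(no output)
```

View pics/tc.png

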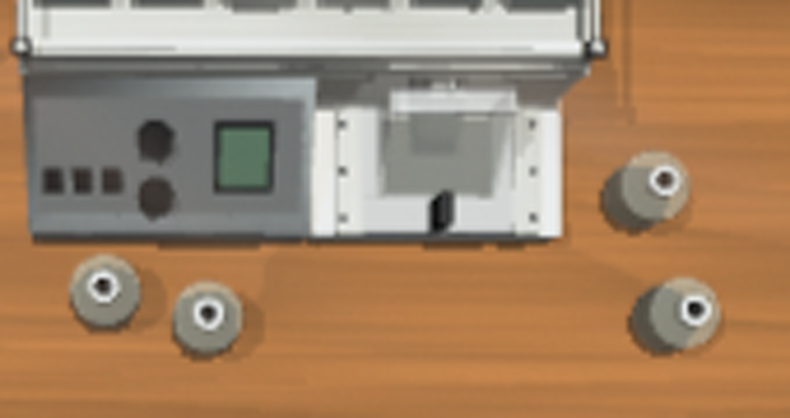

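View pics/sc.png

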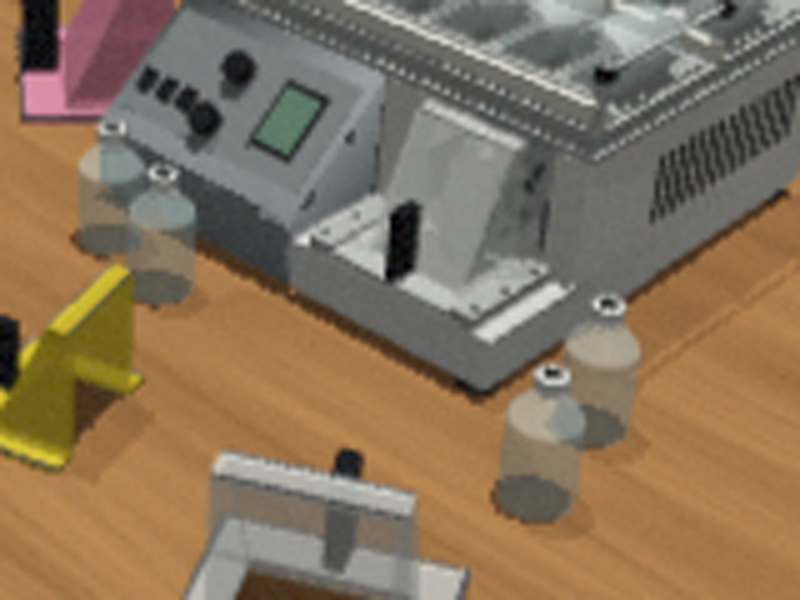

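The crop confirms it: the hood is the clear sloping one in the drive bay, with its black lug at top ≈(375,170) and side ≈(370,213). Next I'll find the shaker pose from depth.

```bash
python3 - <<'E'
import pickle
from h import *
t=pickle.load(open('top0.pkl','rb')); s=pickle.load(open('side0.pkl','rb'))
def cloud(c):
    v,u=np.mgrid[:400,:640]; d=c['range_z']; K=c['intrinsics']
    P=np.stack([(u-K[0,2])/K[0,0]*d,(v-K[1,2])/K[1,1]*d,d],-1)
    return P@c['M'][:3,:3].T+c['M'][:3,3], d>0
T,mt=cloud(t); S,ms=cloud(s)
for n,u,v in(('FR',562,236),('FL',316,236),('PL',32,238)):
    print(n,px(t,280+u/4.647,125+v/4.647,z=.072 if n=='PL' else .055).round(4), px(t,280+u/4.647,122+v/4.647).round(3))
print('lug top',px(t,280+445/4.647,125+195/4.647,z=.12).round(4), px(t,280+445/4.647,125+200/4.647).round(3))
for n,u,v,z in(('FRs',480,340,.055),('FLs',292,243,.055),('lugtop',403,205,.12),('lugtopfront',398,208,.12)):
    print(n,px(s,290+u/5,165+v/5,z=z).round(4))
# front face
m=ms&(S[...,2]>.015)&(S[...,2]<.05)&(S[...,0]>.58)&(S[...,0]<.72)&(S[...,1]<.2)&(S[...,1]>-.25)
P=S[m]
a=np.median(P[:,0]); 
for _ in range(5):
    A=np.c_[P[:,1],np.ones(len(P))]; k,*_=np.linalg.lstsq(A,P[:,0],rcond=None); r=P[:,0]-A@k; P=P[abs(r)<max(.004,np.std(r)*1.5)]
print('front x=k0*y+k1',k,len(P),r.std(),P[:,1].min(),P[:,1].max())
# deck height
m=mt&(abs(T[...,2]-.057)<.012)&(T[...,0]>.55)&(T[...,0]<.8)&(T[...,1]<0)&(T[...,1]>-.35)
Q=T[m];print('deck',len(Q),Q.min(0),Q.max(0),np.median(Q[:,2]))
m=mt&(T[...,2]>.2)&(T[...,0]>.6)&(T[...,0]<1.2)&(abs(T[...,1])<.4);print('top',np.percentile(T[m],[1,99],axis=0))
def vial(u,v):print('vial neck',px(t,u,v,z=.105).round(3))
for u,v in((665,180),(695,310),(103,286),(208,314)): vial(280+u/4.647,125+v/4.647)
m=mt&(T[...,2]>.01)&(T[...,0]>.3)&(T[...,0]<.52)&(T[...,1]<-.1)&(T[...,1]>-.45);print('big hood',np.percentile(T[m],[1,99],axis=0).round(3))
E
```

```text
FR [ 0.6015 -0.2298  0.055 ] [ 0.612 -0.23   0.054]
FL [ 0.5992 -0.0417  0.055 ] [ 0.61  -0.042  0.055]
PL [0.5934 0.1737 0.072 ] [0.603 0.173 0.079]
lug top [ 0.6245 -0.1323  0.12  ] [ 0.62  -0.132  0.124]
FRs [ 0.5998 -0.2197  0.055 ]
FLs [ 0.596  -0.0405  0.055 ]
lugtop [ 0.6164 -0.1273  0.12  ]
lugtopfront [ 0.6104 -0.1275  0.12  ]
front x=k0*y+k1 [-0.01332498  0.59953935] 439 0.0019122598152082665 -0.22827625373603533 0.1262004873461945
deck 936 [ 0.55139442 -0.31959326  0.04502746] [ 0.72209817 -0.00223414  0.06899719] 0.060749777214795575
top [[ 0.71110769 -0.22034501  0.20070541]
 [ 1.02791143  0.17635484  0.24677328]]
vial neck [ 0.639 -0.298  0.105]
vial neck [ 0.543 -0.32   0.105]
vial neck [0.555 0.119 0.105]
vial neck [0.536 0.041 0.105]
big hood [[ 0.302 -0.447  0.01 ]
 [ 0.518 -0.145  0.148]]
```

```bash
cat >> h.py <<'E'
YAW=np.deg2rad(0.7); C0=np.array([.741,-.1335,0.]) # shaker origin
def W(p): c,s=np.cos(YAW),np.sin(YAW); p=np.asarray(p,float); return C0+np.array([c*p[0]-s*p[1],s*p[0]+c*p[1],p[2]])
def S(X): c,s=np.cos(YAW),np.sin(YAW); d=np.asarray(X)-C0; return np.array([c*d[0]+s*d[1],-s*d[0]+c*d[1],d[2]])
def ori(lean,sign):  # tool y = approach: (sin lean,0,-cos lean) in shaker, tool x = sign*shaker y
    l=np.deg2rad(lean); y=np.array([np.sin(l),0,-np.cos(l)]); x=np.array([0,sign,0.]); M=np.c_[x,y,np.cross(x,y)]
    return R.from_euler('z',YAW).as_matrix()@M
def cur():
    o=get_obs(); q=o['tool_rot']; return o['eef_pos'],R.from_quat([q[1],q[2],q[3],q[0]]).as_matrix(),o
def to(ps,lean,sign,gp=True):
    """delta in tool frame (mm) and rotvec deg to bring grasp point to shaker-frame point ps(mm)"""
    p,M,o=cur(); G=ori(lean,sign); X=W(np.array(ps)/1000)+(G[:,1]*grip_point_offset if gp else 0)
    d=M.T@(X-p); rv=R.from_matrix(M.T@G).as_rotvec(degrees=True)
    print('t',round(o['t'],2),'tcp S',(S(p)*1000).round(1),'gp S',(S(p-M[:,1]*grip_point_offset)*1000).round(1),'lean',np.degrees(np.arctan2((ori(0,1).T@M[:,1])[2]*0+(R.from_euler('z',-YAW).apply(M[:,1]))[0],-M[2,1])).round(1))
    print('shift mm (now frame)',(d*1000).round(1),'rot',rv.round(2),'q',o['q'].round(2),'F',o['contact_force'].round(1),'w',round(o['gripper_width'],3))
E
python3 - <<'E'
from h import *
p,M,o=cur(); print(M.round(3))
for s in(1,-1): to([-126,0,203],0,s)
E
```

```text
[[ 0.449 -0.001 -0.893]
 [ 0.893 -0.001  0.449]
 [-0.001 -1.    -0.   ]]
t 0.15 tcp S [-429.   741.5  230.5] gp S [-429.   741.5  249.2] lean -0.0
shift mm (now frame) [-518.9   47.  -610.1] rot [-1.000e-02 -2.739e+01 -8.000e-02] q [-1.21  0.48  0.02  1.56 -0.01  1.11 -0.08] F [-0.2  0.4 -0.2] w 1.003
t 0.15 tcp S [-429.   741.5  230.5] gp S [-429.   741.5  249.2] lean -0.0
shift mm (now frame) [-518.9   47.  -610.1] rot [ 1.1000e-01  1.5261e+02 -2.0000e-02] q [-1.21  0.48  0.02  1.56 -0.01  1.11 -0.08] F [-0.2  0.4 -0.2] w 1.003
```

Call:
play_rows(
  increments=[
    [[-0.013,0,-0.015],[0,0,0]],
    [[-0.025,0,-0.03],[0,0,0]],
    [[-0.025,0,-0.03],[0,0,0]],
    [[-0.025,0,-0.03],[0,0,0]],
    [[-0.025,0,-0.03],[0,0,0]],
    [[-0.025,0,-0.03],[0,0,0]],
    [[-0.025,0,-0.03],[0,0,0]],
    [[-0.025,0,-0.03],[0,0,0]],
    [[-0.025,0,-0.03],[0,0,0]],
    [[-0.025,0,-0.03],[0,0,0]],
    [[-0.025,0,-0.03],[0,0,0]],
    [[-0.025,0,-0.03],[0,0,0]],
    [[-0.025,0,-0.03],[0,0,0]],
    [[-0.025,0,-0.03],[0,0,0]],
    [[-0.025,0,-0.03],[0,0,0]],
    [[-0.025,0,-0.03],[0,0,0]],
    [[-0.025,0,-0.03],[0,0,0]],
    [[-0.013,0,-0.015],[0,0,0]],
    [[0,0,0],[0,-7,0]],
    [[0,0,0],[0,-7,0]],
  ],
  gripper=0.05,
)

```text
t: 1.82
eef_pos: [0.5676, -0.0089, 0.231]
tool_rot: [-0.552, 0.552, 0.442, -0.442]
contact_force: [-0.3, 0.6, 0.2]
gripper_width: 0.584
```

```bash
python3 - <<'E'
from h import *
to([-126,0,203],0,1)
E
```

```text
t 1.82 tcp S [-171.8  126.7  231. ] gp S [-171.8  126.8  249.7] lean -0.0
shift mm (now frame) [-112.8   46.7  -73.8] rot [ -0.03 -13.3   -0.05] q [-0.31  0.3   0.26  1.83 -0.09  1.02  1.34] F [-0.3  0.6  0.2] w 0.584
```

Call:
play_rows(
  increments=[
    [[-0.019,0,-0.012],[0,0,0]],
    [[-0.019,0,-0.012],[0,0,0]],
    [[-0.019,0,-0.012],[0,0,0]],
    [[-0.019,0,-0.012],[0,0,0]],
    [[-0.019,0,-0.013],[0,0,0]],
    [[-0.018,0,-0.013],[0,0,0]],
    [[0,0,0],[0,-6.6,0]],
    [[0,0,0],[0,-6.6,0]],
    [[0,0,0],[0,0,0]],
    [[0,0,0],[0,0,0]],
  ],
)

```text
t: 2.65
eef_pos: [0.6147, -0.133, 0.231]
tool_rot: [0.499, -0.498, -0.501, 0.501]
contact_force: [0.4, 0.1, -0.5]
gripper_width: 0.59
```

```bash
python3 - <<'E'
from h import *
import pickle
to([-126,0,203],0,1)
c=cam('wrist'); pickle.dump(c,open('w1.pkl','wb')); save(c,'pics/w1.png')
for p in([-140,0,55],[-126,0,120],[-114,0,120],[-138,0,120],[-126,6,120],[-126,-6,120],[-140,-95,55],[-140,95,55]): print(p,proj(c,W(np.array(p)/1000)).round(1))
E
```

```text
t 2.65 tcp S [-126.3    2.1  231. ] gp S [-126.3    2.1  249.7] lean -0.0
shift mm (now frame) [-2.1 46.7 -0.4] rot [-0.03 -0.38  0.02] q [-0.08  0.41  0.26  1.69 -0.12  1.06  1.79] F [ 0.4  0.1 -0.5] w 0.59
[-140, 0, 55] [316.8 165. ]
[-126, 0, 120] [316.5 197.8]
[-114, 0, 120] [316.7 213. ]
[-138, 0, 120] [316.4 182.2]
[-126, 6, 120] [324.5 197.8]
[-126, -6, 120] [308.6 197.9]
[-140, -95, 55] [213.7 165.6]
[-140, 95, 55] [419.9 164.3]
```

View pics/w1.png

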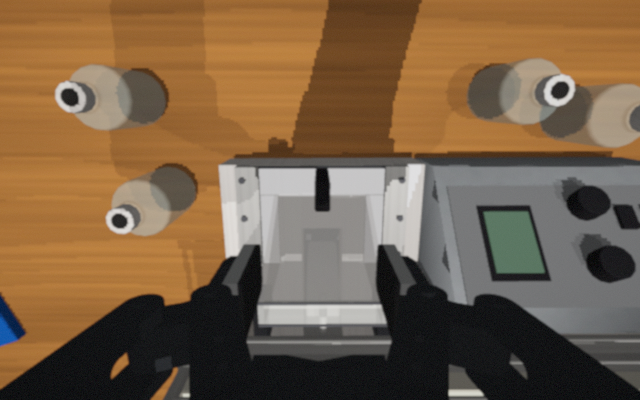

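The lug shows at (322,167–211), about 6 px right of where I predicted, so the shaker is about 4 mm further in +y. The clear hood in the channels is confirmed. I'll refine numerically.

```bash
python3 - <<'E'
from h import *
import pickle
c=pickle.load(open('w1.pkl','rb')); g=c['color'].astype(int).sum(2)
print('lug row 175',g[175,308:340]); print('lug row 200',g[200,308:340])
print('col 322',list(zip(range(150,220,1),g[150:220,322])))
print('col 280',g[150:175,280], 'row 190 L',g[190,212:232],'R',g[190,405:445])
for v in(170,175,180,185,190,195,200,205,209): print(v,(S(px(c,322,v))*1000).round(1))
print([(S(px(c,u,v))*1000).round(1).tolist() for u,v in((280,172),(222,170),(422,170))])
E
```

```text
lug row 175 [592 593 593 593 595 592 545 402 193  72  34  50  45  41  23  20  37  29
  26 119 323 492 570 593 592 593 596 595 595 593 592 594]
lug row 200 [425 422 424 425 424 403 311 178  76  55  49  44  27  41  38  45  41  43
  53  53  64 192 325 403 418 424 425 422 420 427 419 424]
col 322 [(150, np.int64(212)), (151, np.int64(209)), (152, np.int64(216)), (153, np.int64(198)), (154, np.int64(178)), (155, np.int64(172)), (156, np.int64(167)), (157, np.int64(205)), (158, np.int64(253)), (159, np.int64(271)), (160, np.int64(273)), (161, np.int64(268)), (162, np.int64(272)), (163, np.int64(269)), (164, np.int64(265)), (165, np.int64(236)), (166, np.int64(200)), (167, np.int64(161)), (168, np.int64(108)), (169, np.int64(56)), (170, np.int64(50)), (171, np.int64(24)), (172, np.int64(41)), (173, np.int64(31)), (174, np.int64(50)), (175, np.int64(23)), (176, np.int64(43)), (177, np.int64(25)), (178, np.int64(41)), (179, np.int64(50)), (180, np.int64(28)), (181, np.int64(38)), (182, np.int64(52)), (183, np.int64(53)), (184, np.int64(47)), (185, np.int64(49)), (186, np.int64(57)), (187, np.
[... 675 characters left out ...]
9, np.int64(420))]
col 280 [158 156 173 165 169 164 173 192 243 274 274 278 272 271 269 253 192 219
 419 555 593 594 595 594 590] row 190 L [366 371 368 370 369 366 364 406 492 571 600 598 601 605 609 606 603 600
 607 612] R [602 602 616 651 667 672 667 662 656 647 625 613 606 605 605 609 598 541
 422 316 302 305 313 322 323 331 327 304 248 212 210 275 367 395 402 403
 404 405 404 409]
170 [-138.4    4.6   72.3]
175 [-138.5    4.4   95.4]
180 [-138.6    4.2  115.2]
185 [-135.9    4.1  120.2]
190 [-132.1    4.1  120.5]
195 [-127.9    4.1  119. ]
200 [-124.1    4.1  119.3]
205 [-120.     4.1  118.7]
209 [-117.5    4.1  121.1]
[[-134.8, -33.4, 61.0], [-135.6, -88.1, 53.5], [-134.6, 97.4, 54.6]]
```

```bash
sed -i 's/C0=np.array(\[.741,-.1335,0.\])/C0=np.array([.7403,-.1295,0.])/' h.py; python3 - <<'E'
from h import *
to([-126,0,103],0,1)
E
```

```text
t 2.7 tcp S [-125.6   -1.8  231.1] gp S [-125.6   -1.8  249.8] lean -0.0
shift mm (now frame) [  1.7 146.8   0.3] rot [-0.02 -0.38  0.02] q [-0.08  0.41  0.26  1.69 -0.12  1.06  1.79] F [-0.9 -0.4  0.2] w 0.581
```

Call:
play_rows(
  increments=[
    [[0.002,0.012,0],[0,-0.4,0]],
    [[0,0.02,0],[0,0,0]],
    [[0,0.02,0],[0,0,0]],
    [[0,0.02,0],[0,0,0]],
    [[0,0.02,0],[0,0,0]],
    [[0,0.02,0],[0,0,0]],
    [[0,0.015,0],[0,0,0]],
    [[0,0.01,0],[0,0,0]],
    [[0,0.005,0],[0,0,0]],
    [[0,0.005,0],[0,0,0]],
    [[0,0,0],[0,0,0]],
    [[0,0,0],[0,0,0]],
  ],
)

```text
t: 3.7
eef_pos: [0.6152, -0.1311, 0.0847]
tool_rot: [-0.496, 0.496, 0.504, -0.504]
contact_force: [-0.6, 0.4, 0.3]
gripper_width: 0.586
```

Call:
play_rows(
  increments=[
    [[0,0,0],[0,0,0]],
    [[0,0,0],[0,0,0]],
    [[0,0,0],[0,0,0]],
    [[0,0,0],[0,0,0]],
    [[0,0,0],[0,0,0]],
    [[0,0,0],[0,0,0]],
    [[0,0,0],[0,0,0]],
    [[0,0,0],[0,0,0]],
    [[0,0,0],[0,0,0]],
    [[0,0,0],[0,0,0]],
  ],
  gripper=0.0,
  grip_force=35,
)

```text
t: 4.53
eef_pos: [0.6153, -0.1311, 0.085]
tool_rot: [-0.496, 0.496, 0.504, -0.504]
contact_force: [-0.7, 0.6, 5.8]
gripper_width: 0.137
```

```bash
python3 - <<'E'
from h import *
to([-256,0,103],0,1)
E
```

```text
t 4.53 tcp S [-125.1   -0.    85. ] gp S [-125.1   -0.   103.7] lean 0.1
shift mm (now frame) [  0.5   0.6 130.9] rot [0.05 0.21 0.  ] q [-0.05  0.57  0.21  1.8  -0.16  0.79  1.84] F [-0.7  0.6  5.8] w 0.137
```

Call:
play_rows(
  increments=[
    [[0,-0.0007,0.002],[0,0,0]],
    [[0,0,0.004],[0,0,0]],
    [[0,0,0.006],[0,0,0]],
    [[0,0,0.006],[0,0,0]],
    [[0,0,0.006],[0,0,0]],
    [[0,0,0.006],[0,0,0]],
  ],
)

```text
t: 5.03
eef_pos: [0.5841, -0.1316, 0.085]
tool_rot: [-0.496, 0.496, 0.504, -0.504]
contact_force: [1.6, 0.1, 0.3]
gripper_width: 0.137
```

```bash
python3 - <<'E'
from h import *
to([-256,0,103],0,1)
E
```

```text
t 5.03 tcp S [-156.2   -0.2   85. ] gp S [-156.2   -0.2  103.7] lean 0.0
shift mm (now frame) [ 0.6  0.7 99.8] rot [ 0.01  0.2  -0.  ] q [-0.05  0.53  0.22  1.87 -0.16  0.75  1.84] F [1.6 0.1 0.3] w 0.137
```

Sliding freely.

Call:
play_rows(
  increments=[
    [[0,0,0.008],[0,0,0]],
    [[0,0,0.009],[0,0,0]],
    [[0,0,0.009],[0,0,0]],
    [[0,0,0.009],[0,0,0]],
    [[0,0,0.009],[0,0,0]],
    [[0,0,0.009],[0,0,0]],
    [[0,0,0.009],[0,0,0]],
    [[0,0,0.009],[0,0,0]],
    [[0,0,0.009],[0,0,0]],
    [[0,0,0.008],[0,0,0]],
    [[0,0,0.005],[0,0,0]],
    [[0,0,0.003],[0,0,0]],
    [[0,0,0],[0,0,0]],
    [[0,0,0],[0,0,0]],
  ],
)

```text
t: 6.2
eef_pos: [0.4891, -0.133, 0.0851]
tool_rot: [-0.496, 0.496, 0.504, -0.504]
contact_force: [0.8, -0.2, -2.8]
gripper_width: 0.136
```

```bash
python3 - <<'E'
from h import *
to([-256,0,48],0,1)
t=cam('top'); save(t,'pics/t2.png',(300,130,460,280),4)
E
```

```text
t 6.2 tcp S [-251.2   -0.5   85.1] gp S [-251.2   -0.5  103.8] lean 0.0
shift mm (now frame) [ 0.5 55.8  4.8] rot [0.02 0.22 0.  ] q [-0.04  0.41  0.22  2.09 -0.14  0.66  1.87] F [ 0.8 -0.2 -2.8] w 0.136
```

View pics/t2.png

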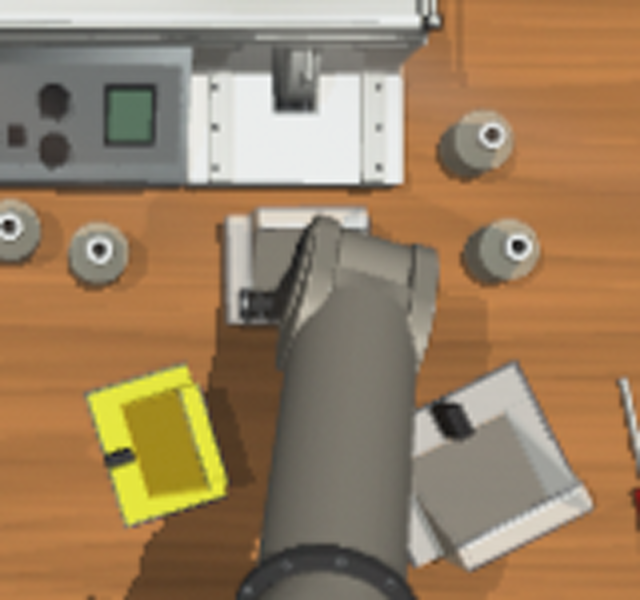

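The hood is fully out (x 222–370, y 208–325 in the crop), still gripped, and clear of the yellow and big grey ones. I'll lower it now.

Call:
play_rows(
  increments=[
    [[0,0.004,0],[0,0,0]],
    [[0,0.007,0],[0,0,0]],
    [[0,0.007,0],[0,0,0]],
    [[0,0.007,0],[0,0,0]],
    [[0,0.007,0],[0,0,0]],
    [[0,0.006,0],[0,0,0]],
    [[0,0.005,0],[0,0,0]],
    [[0,0.004,0],[0,0,0]],
    [[0,0.003,0],[0,0,0]],
    [[0,0.002,0],[0,0,0]],
    [[0,0.001,0],[0,0,0]],
    [[0,0,0],[0,0,0]],
    [[0,0,0],[0,0,0]],
  ],
)

```text
t: 7.33
eef_pos: [0.489, -0.1331, 0.0322]
tool_rot: [-0.496, 0.496, 0.504, -0.504]
contact_force: [0.5, 0.3, -3.2]
gripper_width: 0.14
```

Call:
play_rows(
  increments=[
    [[0,0.0005,0],[0,0,0]],
    [[0,0.0005,0],[0,0,0]],
    [[0,0,0],[0,0,0]],
    [[0,0,0],[0,0,0]],
  ],
)

```text
t: 7.67
eef_pos: [0.4889, -0.133, 0.0311]
tool_rot: [-0.496, 0.496, 0.504, -0.504]
contact_force: [1.0, -1.1, -2.6]
gripper_width: 0.134
```

Call:
play_rows(
  increments=[
    [[0,0.0005,0],[0,0,0]],
    [[0,0,0],[0,0,0]],
    [[0,0.0005,0],[0,0,0]],
    [[0,0,0],[0,0,0]],
    [[0,0,0],[0,0,0]],
  ],
)

```text
t: 8.08
eef_pos: [0.4889, -0.1331, 0.0301]
tool_rot: [-0.496, 0.496, 0.504, -0.504]
contact_force: [-0.7, 0.1, -1.3]
gripper_width: 0.137
```

Call:
play_rows(
  increments=[
    [[0,0.0005,0],[0,0,0]],
    [[0,0,0],[0,0,0]],
    [[0,0,0],[0,0,0]],
  ],
)

```text
t: 8.33
eef_pos: [0.4888, -0.1331, 0.0299]
tool_rot: [-0.496, 0.496, 0.504, -0.504]
contact_force: [-2.9, 1.7, 4.8]
gripper_width: 0.135
```

Call:
play_rows(
  increments=[
    [[0,0,0],[0,0,0]],
    [[0,0,0],[0,0,0]],
    [[0,0,0],[0,0,0]],
    [[0,0,0],[0,0,0]],
    [[0,0,0],[0,0,0]],
    [[0,0,0],[0,0,0]],
    [[0,0,0],[0,0,0]],
    [[0,-0.005,0],[0,0,0]],
    [[0,-0.01,0],[0,0,0]],
    [[0,-0.02,0],[0,0,0]],
    [[0,-0.03,0],[0,0,0]],
    [[0,-0.03,0],[0,0,0]],
    [[0,-0.03,0],[0,0,0]],
    [[0,-0.03,0],[0,0,0]],
    [[0,-0.03,0],[0,0,0]],
    [[0,-0.03,0],[0,0,0]],
    [[0,-0.015,0],[0,0,0]],
    [[0,0,0],[0,0,0]],
  ],
  gripper=0.05,
)

```text
t: 9.83
eef_pos: [0.4909, -0.1337, 0.2644]
tool_rot: [-0.494, 0.498, 0.506, -0.502]
contact_force: [0.5, 0.2, 0.6]
gripper_width: 0.584
```

```bash
python3 - <<'E'
from h import *
# wheel angle phi fwd of top; pre-grasp
import numpy as np
f=np.deg2rad(50); r=62
print([-r*np.sin(f),82+r*np.cos(f)])
b=80*np.array([-np.sin(np.deg2rad(40)),np.cos(np.deg2rad(40))])
to([-r*np.sin(f)+b[0],0,82+r*np.cos(f)+b[1]],40,1)
c=cam('wrist'); save(c,'pics/w2.png')
E
```

```text
[np.float64(-47.494755473376635), np.float64(121.85283180056544)]
t 9.83 tcp S [-249.5   -1.1  264.4] gp S [-249.6   -1.1  283.1] lean 0.5
shift mm (now frame) [   0.7   96.9 -161.8] rot [-3.954e+01  1.900e-01  3.000e-02] q [-0.1   0.16  0.27  1.93 -0.05  1.05  1.78] F [0.5 0.2 0.6] w 0.584
```

View pics/w2.png

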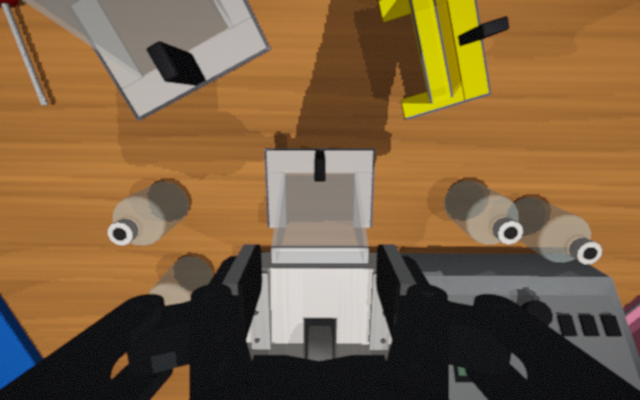

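The hood stands upright and level in front (266–374, 150–262). The wheel is visible in its slot at (320,340). Next I'll lean the tool and approach the wheel.

Call:
play_rows(
  increments=[
    [[0.001,0,0],[-6,0,0]],
    [[0,0,0],[-6.5,0,0]],
    [[0,0,0],[-6.5,0,0]],
    [[0,0,0],[-6.5,0,0]],
    [[0,0,0],[-6.5,0,0]],
    [[0,0,0],[-6.5,0,0]],
    [[0,0,0],[-1,0,0]],
    [[0,0,0],[0,0,0]],
  ],
)

```text
t: 10.55
eef_pos: [0.4866, -0.1301, 0.2572]
tool_rot: [-0.309, 0.629, 0.642, -0.311]
contact_force: [-0.5, 0.2, 0.4]
gripper_width: 0.579
```

```bash
python3 - <<'E'
from h import *
to([-99,0,183],40,1)
E
```

```text
t 10.55 tcp S [-253.7    2.5  257.2] gp S [-265.2    2.3  272. ] lean 38.0
shift mm (now frame) [ -4.  172.4 -76.8] rot [-2.    0.11  0.47] q [-0.18 -0.12  0.4   2.4  -0.48  0.24  2.25] F [-0.5  0.2  0.4] w 0.579
```

Call:
play_rows(
  increments=[
    [[0,0.015,-0.008],[0,0,0]],
    [[0,0.017,-0.008],[0,0,0]],
    [[0,0.017,-0.008],[0,0,0]],
    [[0,0.017,-0.008],[0,0,0]],
    [[0,0.017,-0.008],[0,0,0]],
    [[0,0.017,-0.008],[0,0,0]],
    [[0,0.017,-0.008],[0,0,0]],
    [[0,0.017,-0.008],[0,0,0]],
    [[-0.002,0.017,-0.008],[0,0,0]],
    [[-0.002,0.015,-0.005],[0,0,0]],
    [[0,0,0],[-2,0,0]],
    [[0,0,0],[0,0,0]],
    [[0,0,0],[0,0,0]],
  ],
)

```text
t: 11.63
eef_pos: [0.6503, -0.1334, 0.1955]
tool_rot: [-0.307, 0.628, 0.645, -0.308]
contact_force: [0.1, 0.0, -0.2]
gripper_width: 0.585
```

```bash
python3 - <<'E'
from h import *
import pickle
to([-47.5,0,122],40,1)
c=cam('wrist'); pickle.dump(c,open('w3.pkl','wb')); save(c,'pics/w3.png')
print('pointer',proj(c,W([-.049,0,.136])),'rim at 60,90deg',proj(c,W([-.0606,0,.117])),proj(c,W([-.07,0,.082])))
E
```

```text
t 11.63 tcp S [-90.   -2.8 195.5] gp S [-101.7   -3.   210.2] lean 38.5
shift mm (now frame) [  1.5 102.8  11.9] rot [-1.55  0.11  0.76] q [ 0.06  0.29  0.12  2.14 -1.26  0.17  2.96] F [ 0.1  0.  -0.2] w 0.585
pointer [322.40856974 205.68774536] rim at 60,90deg [322.27704991 171.33930466] [321.72845763 123.52227066]
```

View pics/w3.png

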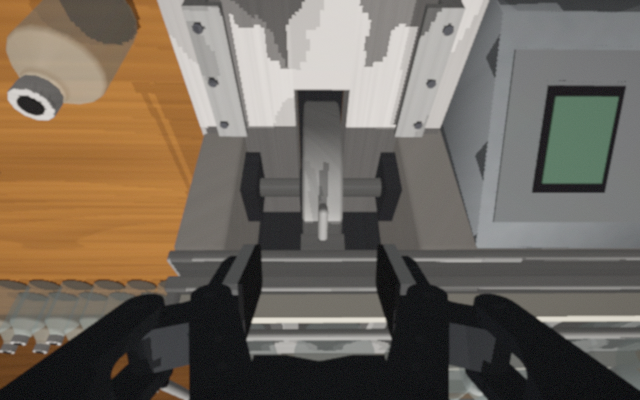

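The wheel, pointer (323,222) and grip place are clear, but q6, q5 and q7 are at their limits (wrist singularity, wrong q5 branch). I'll back off and re-enter on the q5>0 side.

Call:
play_rows(
  increments=[
    [[0,-0.015,0],[4,0,0]],
    [[0,-0.015,0],[6,0,0]],
    [[0,-0.015,0],[6,0,0]],
    [[0,-0.015,0],[6,0,0]],
    [[0,0,0],[0,0,6]],
    [[0,0,0],[0,0,6]],
    [[0,0,0],[0,0,6]],
    [[0,0,0],[0,0,0]],
  ],
)

```text
t: 12.35
eef_pos: [0.6341, -0.1182, 0.2277]
tool_rot: [-0.324, 0.652, 0.523, -0.443]
contact_force: [-0.6, 2.3, -1.9]
gripper_width: 0.585
```

```bash
python3 - <<'E'
from h import *
to([-99,0,220],20,1)
E
```

```text
t 12.35 tcp S [-106.    12.6  227.7] gp S [-113.4   17.3  244.3] lean 23.8
shift mm (now frame) [-5.2 30.8 -1.9] rot [  3.58   1.25 -14.43] q [-0.83  0.37  0.99  2.04 -0.19  0.46  1.77] F [-0.6  2.3 -1.9] w 0.585
```

```bash
cat > fit.py <<'E'
from h import *
import itertools
from scipy.optimize import least_squares
o=get_obs()
D=[([-1.21309458,0.47778508,0.02234459,1.55648219,-0.01151142,1.10935016,-0.08308615],[.3029,.60252,.23032],[-0.6015,0.6023,0.37056,-0.37165]),
([-0.31,0.3,0.26,1.83,-0.09,1.02,1.34],[0.5676,-0.0089,0.231],[-0.552,0.552,0.442,-0.442]),
([-0.08,0.41,0.26,1.69,-0.12,1.06,1.79],[0.6147,-0.133,0.231],[0.499,-0.498,-0.501,0.501]),
([-0.05,0.57,0.21,1.8,-0.16,0.79,1.84],[0.6153,-0.1311,0.085],[-0.496,0.496,0.504,-0.504]),
([-0.05,0.53,0.22,1.87,-0.16,0.75,1.84],[0.5841,-0.1316,0.085],[-0.496,0.496,0.504,-0.504]),
([-0.04,0.41,0.22,2.09,-0.14,0.66,1.87],[0.4891,-0.133,0.0851],[-0.496,0.496,0.504,-0.504]),
([-0.1,0.16,0.27,1.93,-0.05,1.05,1.78],[0.4909,-0.1337,0.2644],[-0.494,0.498,0.506,-0.502]),
([-0.18,-0.12,0.4,2.4,-0.48,0.24,2.25],[0.4866,-0.1301,0.2572],[-0.309,0.629,0.642,-0.311]),
([0.06,0.29,0.12,2.14,-1.26,0.17,2.96],[0.6503,-0.1334,0.1955],[-0.307,0.628,0.645,-0.308]),
(o['q'],o['eef_pos'],o['tool_rot'])]
Q=np.array([d[0] for d in D]); P=np.array([d[1] for d in D]); RR=R.from_quat([[d[2][1],d[2][2],d[2][3],d[2][0]] for d in D])
ax='zyzyzyz'
def fk(x,sg,q):
    q=np.atleast_2d(q); n=len(q); Rt=R.identity(n); p=np.zeros((n,3))
    for i in range(7):
        p=p+Rt.apply(x[3*i:3*i+3]); 
        a=sg[i]*q[:,i]+(x[27] if i==0 else x[28] if i==6 else 0)
        v=np.zeros((n,3)); v[:,'xyz'.index(ax[i])]=a; Rt=Rt*R.from_rotvec(v)
    p=p+Rt.apply(x[21:24]); return p,Rt*R.from_rotvec(x[24:27])
if __name__=='__main__':
    res=[]
    L=np.zeros(29); L[[5,8,11,14,17,20]]=[.3,.2,.2,.2,.2,.1]; L[23]=.15; L[24]=np.pi/2
    wr=np.r_[np.full(24,.02),np.zeros(5)]
    for sg in itertools.product((1,-1),repeat=4):
        sg=(sg[0],1,sg[1],1,sg[2],1,sg[3])
        for a0 in(0,1.57,3.14,-1.57):
          for a6 in (0,1.57,3.14,-1.57):
            x0=L.copy(); x0[27]=a0; x0[28]=a6
            f=lambda x:np.r_[((fk(x,sg,Q)[0]-P)).ravel()*10,(fk(x,sg,Q)[1].inv()*RR).as_rotvec().ravel()*2,(x-L)*wr]
            r=least_squares(f,x0,max_nfev=60); res.append((r.cost,sg,r.x))
    res.sort(key=lambda r:r[0])
    for c,s,x in res[:4]: print(c,s,x.round(3).tolist())
    import pickle; pickle.dump(res[0],open('fk.pkl','wb'))
    c,s,x=res[0]; p,r=fk(x,s,Q); print((1000*np.linalg.norm(p-P,axis=1)).round(1),np.degrees((r.inv()*RR).magnitude()).round(1))
E
time python3 fit.py
```

```text
0.004004880795309128 (-1, 1, -1, 1, -1, 1, -1) [-0.006, 0.006, -0.004, -0.003, -0.017, 0.296, 0.007, -0.017, 0.269, -0.005, -0.015, 0.269, 0.0, -0.015, 0.238, -0.001, 0.001, 0.238, -0.0, 0.001, 0.138, 0.006, -0.001, 0.188, 0.659, -1.818, -1.82, -0.007, 5.584]
0.0040048807953150896 (-1, 1, -1, 1, -1, 1, -1) [-0.006, 0.006, -0.004, -0.003, -0.017, 0.296, 0.007, -0.017, 0.269, -0.005, -0.015, 0.269, 0.0, -0.015, 0.238, -0.001, 0.001, 0.238, -0.0, 0.001, 0.138, 0.006, 0.001, 0.188, 0.79, -1.705, -1.707, -0.007, -0.871]
0.0040048807953645855 (-1, 1, -1, 1, -1, 1, -1) [-0.006, 0.006, -0.004, -0.003, -0.017, 0.296, 0.007, -0.017, 0.269, -0.005, -0.015, 0.269, 0.0, -0.015, 0.238, -0.001, 0.001, 0.238, -0.0, 0.001, 0.138, 0.006, 0.001, 0.188, 0.817, -1.68, -1.681, -0.007, -0.909]
0.004004880795541328 (-1, 1, -1, 1, -1, 1, -1) [-0.006, 0.006, -0.004, -0.003, -0.017, 0.296, 0.007, -0.017, 0.269, -0.005, -0.015, 0.269, 0.0, -0.015, 0.238, -0.001, 0.001, 0.238, -0.0, 0.001, 0.138, 0.004, 0.005, 0.188, 1.26, -1.126, -1.128, -0.007, -1.687]
[0.5 3.  3.8 2.8 4.2 2.7 1.8 1.3 0.7 0.8] [0.2 0.2 0.4 0.6 0.7 0.5 0.1 0.4 0.2 0.2]
real	2m41.365s
user	2m41.440s
sys	0m0.168s
```

```bash
cat > ik.py <<'E'
from h import *
from fit import fk
import pickle
from scipy.optimize import least_squares
_,sg,x=pickle.load(open('fk.pkl','rb'))
lo=np.array([-2.96,-.34,-1.41,.24,-1.37,.17,-2.96]); hi=np.array([2.96,2.1,1.46,2.44,4.51,1.92,2.96])
def tgt(phi,lam,r=62,back=0):
    f,l=np.deg2rad([phi,lam]); return np.array([-r*np.sin(f)-back*np.sin(l),0,82+r*np.cos(f)+back*np.cos(l)])
def solve(ps,lam,s,q0,w=.01):
    G=ori(lam,s); X=W(np.array(ps)/1000)+G[:,1]*grip_point_offset; GR=R.from_matrix(G)
    f=lambda q:np.r_[(lambda a:np.r_[(a[0][0]-X)*10,(a[1].inv()*GR).as_rotvec().ravel()*3])(fk(x,sg,q)),w*(q-q0)]
    r=least_squares(f,np.clip(q0,lo+.01,hi-.01),bounds=(lo+.03,hi-.03),max_nfev=40)
    return r.x,np.abs(f(r.x)[:6]).max()
E
timeout 400 python3 - <<'E'
from ik import *
rng=np.random.default_rng(0)
for s in(1,-1):
  out=[]
  for k in range(14):
    q0=rng.uniform(lo,hi); q0[1]=rng.uniform(0,1); q0[0]=rng.uniform(-1,1); q0[3]=rng.uniform(1.3,2.3)
    row=[]
    q=q0
    ok=True
    for phi,lam in((50,42),(75,60),(45,38)):
        q,e=solve(tgt(phi,lam),lam,s,q, .001 if not row else .01); row.append((q.round(2).tolist(),round(e,3)))
        if e>.06: ok=False;break
    if ok: out.append(row)
  print('sign',s,len(out))
  for r in out[:7]: print(*[a[0] for a in r],[a[1] for a in r])
E
```

```text
Traceback (most recent call last):
  File "ik.py", line 12, in solve
    r=least_squares(f,np.clip(q0,lo+.01,hi-.01),bounds=(lo+.03,hi-.03),max_nfev=40)
ValueError: Initial guess is outside of provided bounds
```

```bash
sed -i 's/np.clip(q0,lo+.01,hi-.01)/np.clip(q0,lo+.04,hi-.04)/' ik.py
timeout 300 python3 - <<'E'
from ik import *
rng=np.random.default_rng(0)
for s in(1,-1):
  out=[]
  for k in range(14):
    q0=rng.uniform(lo,hi); q0[1]=rng.uniform(0,1); q0[0]=rng.uniform(-1,1); q0[3]=rng.uniform(1.3,2.3)
    row=[]
    q=q0
    ok=True
    for phi,lam in((50,42),(75,60),(45,38)):
        q,e=solve(tgt(phi,lam),lam,s,q, .001 if not row else .01); row.append((q.round(2).tolist(),round(e,3)))
        if e>.06: ok=False;break
    if ok: out.append(row)
  print('sign',s,len(out))
  for r in out[:7]: print(*[a[0] for a in r],[a[1] for a in r])
E
```

```text
sign 1 9
[1.08, 1.03, -1.34, 2.02, 1.91, 0.74, 0.33] [1.18, 1.33, -1.38, 2.18, 2.6, 0.89, 0.04] [1.06, 1.01, -1.34, 1.98, 1.75, 0.76, 0.45] [np.float64(0.0), np.float64(0.0), np.float64(0.0)]
[0.96, 0.82, -1.09, 2.03, 1.94, 0.5, 0.13] [1.14, 1.22, -1.29, 2.18, 2.66, 0.83, -0.12] [1.07, 1.04, -1.38, 1.97, 1.76, 0.8, 0.47] [np.float64(0.0), np.float64(0.0), np.float64(0.0)]
[0.59, 0.58, -0.57, 2.06, 2.4, 0.22, -0.56] [0.87, 0.86, -0.86, 2.2, 2.96, 0.73, -0.8] [0.62, 0.59, -0.62, 2.01, 1.75, 0.2, 0.1] [np.float64(0.0), np.float64(0.0), np.float64(0.001)]
[0.66, 0.61, -0.66, 2.06, 2.26, 0.25, -0.39] [0.95, 0.93, -0.97, 2.2, 2.88, 0.74, -0.64] [0.89, 0.75, -1.01, 1.99, 1.69, 0.45, 0.31] [np.float64(0.0), np.float64(0.0), np.float64(0.0)]
[0.88, 0.74, -0.96, 2.04, 1.99, 0.41, 0.01] [1.11, 1.14, -1.22, 2.19, 2.71, 0.8, -0.25] [1.06, 1.02, -1.35, 1.98, 1.75, 0.77, 0.45] [np.float64(0.0), np.float64(0.0), np.float64(0.0)]
[0.81, 0.68, -0.86, 2.04, 2.05, 0.34, -0.1] [1.07, 1.07, -1.15, 2.19, 2.75, 0.78, -0.36] [1.03, 0.94, -1.27, 1.98, 1.73, 0.68, 0.42] [np.float64(0.0), np.float64(0.0), np.fl
[... 411 characters left out ...]
3.83, 0.24, 0.99] [0.0, 0.67, 0.21, 2.25, 3.44, 0.86, 1.35] [-0.02, 0.51, 0.2, 2.04, 4.37, 0.2, 0.43] [np.float64(0.0), np.float64(0.0), np.float64(0.001)]
[-0.2, 0.56, 0.44, 2.1, 4.08, 0.38, 0.65] [-0.27, 0.76, 0.56, 2.27, 3.54, 0.97, 1.08] [-0.29, 0.57, 0.56, 2.06, 4.42, 0.38, 0.3] [np.float64(0.0), np.float64(0.0), np.float64(0.0)]
[-0.62, 0.87, 1.09, 2.12, 4.22, 0.82, 0.27] [-0.59, 1.08, 1.03, 2.29, 3.62, 1.22, 0.62] [-0.69, 1.03, 1.29, 2.08, 4.33, 1.0, 0.05] [np.float64(0.0), np.float64(0.0), np.float64(0.0)]
[0.17, 0.51, -0.02, 2.08, 3.68, 0.2, 1.17] [0.12, 0.66, 0.07, 2.25, 3.4, 0.82, 1.45] [-0.02, 0.51, 0.2, 2.04, 4.37, 0.2, 0.43] [np.float64(0.0), np.float64(0.0), np.float64(0.001)]
```

Call:
play_rows(
  increments=[
    [[0,-0.01,0],[0,0,-6]],
    [[0,-0.01,0],[0,0,-6]],
    [[0,-0.01,0],[0,0,-6]],
    [[0,0,0],[0,0,-6]],
    [[0,0,0],[0,0,-6]],
    [[0,0,0],[0,0,-6]],
    [[0,0,0],[0,0,-6]],
    [[0,0,0],[0,0,0]],
  ],
)

```text
t: 13.02
eef_pos: [0.6197, -0.1296, 0.2536]
tool_rot: [-0.465, 0.429, 0.717, -0.292]
contact_force: [-0.2, -1.2, 0.5]
gripper_width: 0.587
```

```bash
python3 - <<'E'
from h import *
to([-99,0,220],20,1)
E
```

```text
t 13.02 tcp S [-120.6    1.4  253.6] gp S [-127.1   -7.1  268.9] lean 23.1
shift mm (now frame) [-27.8  51.   -5.5] rot [ 3.15  1.25 27.15] q [ 0.01  0.39  0.5   1.85 -0.94  1.06  2.7 ] F [-0.2 -1.2  0.5] w 0.587
```

```bash
cat >> ik.py <<'E'
def pose(ps,lam,tilt,s=1):
    G=R.from_matrix(ori(lam,s))*R.from_euler('z',tilt,degrees=True); return W(np.array(ps)/1000),G   # TCP position
def jac(q):
    p,r=fk(x,sg,q); J=np.zeros((6,7))
    for i in range(7):
        d=np.array(q,float); d[i]+=1e-5; a,b=fk(x,sg,d); J[:3,i]=(a-p)[0]/1e-5; J[3:,i]=(b*r.inv()).as_rotvec()[0]/1e-5
    return J
def track(q,X,G,n):
    """min-norm resolved-rate from q to pose (X,G) in n rows, clipped at limits"""
    p0,r0=fk(x,sg,q); r0=r0[0]; rv=(G*r0.inv()).as_rotvec()
    for k in range(1,n+1):
        Xk=p0[0]+(X-p0[0])*k/n; Gk=R.from_rotvec(rv*k/n)*r0
        for _ in range(6):
            p,r=fk(x,sg,q); e=np.r_[Xk-p[0],(Gk*r[0].inv()).as_rotvec()]; J=jac(q); Wt=np.diag([1,1,1,.3,.3,.3])
            A=Wt@J; q=np.clip(q+A.T@np.linalg.solve(A@A.T+1e-4*np.eye(6),Wt@e),lo,hi)
    return q,np.linalg.norm(e)
E
timeout 300 python3 - <<'E'
from ik import *
q0=get_obs()['q']
for T,L in((30,55),(50,45),(50,55),(70,50)):
    q=q0; print('T',T)
    for nm,ps,l,t,n in(('tilt',[-120,0,260],23,T,14),('lean',[-120,0,240],L,T,8),('untilt',[-110,0,230],L,0,10),('back',[-110,0,230],42,0,4)):
        X,G=pose(ps,l,t); q,e=track(q,X,G,n); print(nm,q.round(2),round(e,3))
E
```

```text
T 30
tilt [-1.08  0.49  1.2   2.04  0.15  0.53  1.35] 0.0
lean [-1.31  0.76  1.44  2.39  0.11  0.17  0.91] 0.426
untilt [ 1.46  0.61 -1.41  2.23 -1.23  0.17  2.96] 0.665
back [ 0.5   0.22 -0.38  2.17 -0.75  0.17  2.48] 0.122
T 50
tilt [-1.19  0.84  1.3   2.    0.18  0.59  1.14] 0.0
lean [-1.27  1.05  1.4   2.18  0.06  0.22  0.85] 0.0
untilt [ 0.76  0.25 -0.66  2.19 -0.59  0.17  2.36] 0.213
back [ 0.55  0.23 -0.43  2.17 -0.53  0.17  2.27] 0.127
T 50
tilt [-1.19  0.84  1.3   2.    0.18  0.59  1.14] 0.0
lean [-1.3   1.17  1.42  2.24 -0.03  0.17  0.72] 0.095
untilt [ 0.37  0.25 -0.21  2.32  3.47  0.38 -1.73] 0.048
back [ 0.87  0.27 -0.79  2.16  4.51  0.17 -2.79] 0.269
T 70
tilt [-1.19  1.17  1.33  1.92  0.21  0.74  0.97] 0.0
lean [-1.26  1.39  1.41  2.02  0.04  0.53  0.6 ] 0.0
untilt [ 0.03  0.2   0.15  2.29  3.95  0.24 -2.26] 0.22
back [ 0.18  0.2  -0.02  2.19  4.51  0.17 -2.96] 0.168
```

```bash
cat > srch.py <<'E'
from ik import *
import time,pickle
rng=np.random.default_rng(1); q0=get_obs()['q']; best=[]; t0=time.time()
while time.time()-t0<200:
    T=rng.uniform(25,75); L=rng.uniform(45,80); xx=rng.uniform(-220,-110); zz=rng.uniform(240,330); T2=rng.choice([0,0,-15,-30]); L2=rng.uniform(45,75)
    q=q0; E=0; H=[]
    for ps,l,t,n in(([-130,0,270],23,T,8),([xx,0,zz],L,T,7),([xx,0,zz],L2,T2,9),(tgt(50,52,62,60),52,0,6)):
        X,G=pose(ps,l,t); q,e=track(q,X,G,n); E=max(E,e); H.append((q,e))
        if e>.08: break
    else:
        m=min(np.min((q-lo)/(hi-lo)),np.min((hi-q)/(hi-lo)))
        if q[4]>1: best.append((E-.5*m,E,m,(T,L,xx,zz,T2,L2),H))
best.sort(key=lambda b:b[0]); print(len(best))
for b in best[:5]: print(round(b[1],3),round(b[2],3),np.round(b[3],0),[h[0].round(2).tolist() for h in b[4]])
E
timeout 300 python3 srch.py
```

```text
120
0.0 0.087 [  70.   60. -155.  242.    0.   65.] [[-1.2, 1.08, 1.28, 1.94, 0.34, 0.76, 0.87], [-1.32, 1.4, 1.4, 2.13, 0.13, 0.45, 0.33], [1.28, 0.51, -1.2, 2.42, 3.0, 0.61, -0.97], [0.92, 0.56, -0.9, 2.25, 2.73, 0.42, -0.78]]
0.0 0.084 [  60.   67. -161.  256.    0.   54.] [[-1.2, 0.94, 1.28, 1.98, 0.33, 0.69, 0.94], [-1.37, 1.39, 1.46, 2.26, 0.07, 0.2, 0.32], [1.26, 0.27, -1.14, 2.33, 3.03, 0.23, -1.17], [0.83, 0.51, -0.78, 2.26, 2.86, 0.41, -0.96]]
0.0 0.083 [  64.   46. -202.  249.    0.   56.] [[-1.2, 1.0, 1.28, 1.97, 0.34, 0.71, 0.91], [-1.39, 1.2, 1.41, 2.24, 0.23, 0.41, 0.55], [1.39, 0.25, -1.21, 2.42, 3.26, 0.31, -1.38], [0.79, 0.5, -0.73, 2.26, 2.91, 0.41, -1.02]]
0.0 0.072 [  62.   68. -153.  243.    0.   58.] [[-1.2, 0.97, 1.28, 1.98, 0.34, 0.7, 0.93], [-1.36, 1.44, 1.44, 2.23, 0.05, 0.23, 0.27], [0.65, 0.2, -0.48, 2.4, 3.42, 0.44, -1.64], [0.48, 0.42, -0.37, 2.28, 3.23, 0.42, -1.44]]
0.0 0.071 [  57.   58. -146.  258.    0.   56.] [[-1.2, 0.88, 1.28, 2.0, 0.33, 0.66, 0.97], [-1.35, 1.25, 1.45, 2.24, 0.14, 0.18, 0.47], [0.65, 0.16, -0.48, 2.35, 3.5, 0.33, -1.75], [0.45, 0.41, -0.33, 2.28, 3.26, 0.43, -1.48]]
```

Call:
play_rows(
  increments=[
    [[-0.004,-0.01,0.01],[0,0,6]],
    [[0,-0.01,0.01],[0,0,6]],
    [[0,-0.01,0.01],[0,0,6]],
    [[0,-0.01,0.01],[0,0,6]],
    [[0,0,0.005],[0,0,6]],
    [[0,0,0],[0,0,6]],
    [[0,0,0],[0,0,6]],
    [[0,0,0],[0,0,6]],
    [[0,0,0],[0,0,6]],
    [[0,0,0],[0,0,6]],
    [[0,0,0],[0,0,6]],
    [[0,0,0],[0,0,6]],
    [[0,0,0],[0,0,6]],
    [[0,0,0],[0,0,6]],
    [[0,0,0],[0,0,6]],
    [[0,0,0],[0,0,0]],
  ],
)

```text
t: 14.35
eef_pos: [0.5647, -0.136, 0.2618]
tool_rot: [-0.17, 0.779, 0.278, -0.536]
contact_force: [0.1, 1.2, -0.5]
gripper_width: 0.588
```

```bash
cat >> h.py <<'E'
def rel(ps,lean,tilt):
    p,M,o=cur(); G=ori(lean,1)@R.from_euler('z',tilt,degrees=True).as_matrix(); 
    print('t',round(o['t'],2),'tcp S',(S(p)*1000).round(1),'q',o['q'].round(2)); print('shift',(M.T@(W(np.array(ps)/1000)-p)*1000).round(1),'rot',R.from_matrix(M.T@G).as_rotvec(degrees=True).round(1))
    E=R.from_matrix(ori(0,1).T@M).as_euler('XYZ',degrees=True); print('lean,?,tilt (xyz euler rel down)',E.round(1))
E
python3 - <<'E'
from h import *
rel([-180,0,265],58,64)
E
```

```text
t 14.35 tcp S [-175.6   -4.3  261.8] q [-1.04  0.46  0.85  2.12  0.89  0.87  0.52]
shift [-1.  -6.3  2.8] rot [-18.2  31.6  11.7]
lean,?,tilt (xyz euler rel down) [-21.6  -1.3  52.3]
```

```bash
python3 - <<'E'
from ik import *
q0=get_obs()['q']
for T,L in((52,35),(52,45),(52,58),(30,45),(40,50),(52,22)):
    q=q0; print('T',T,L)
    for nm,ps,l,t,n in(('lean',[-175,0,262],L,T,8),('untilt',[-175,0,262],max(L,55),0,16),('go',tgt(50,50,62,60),50,0,6)):
        X,G=pose(ps,l,t); q,e=track(q,X,G,n); print(nm,q.round(2),round(e,3))
E
```

```text
T 52 35
lean [-1.14  0.49  0.94  2.2   1.05  0.76  0.15] 0.0
untilt [-0.67  0.07  0.97  2.44  3.92  0.43 -2.17] 0.036
go [-0.5   0.53  0.83  2.32  3.92  0.67 -2.37] 0.0
T 52 45
lean [-1.21  0.55  1.01  2.27  1.21  0.68 -0.17] 0.0
untilt [-0.54  0.06  0.83  2.44  3.88  0.41 -2.13] 0.031
go [-0.43  0.49  0.73  2.32  3.88  0.62 -2.3 ] 0.0
T 52 58
lean [-1.26  0.67  1.07  2.34  1.45  0.62 -0.66] 0.0
untilt [-0.44  0.09  0.73  2.44  3.78  0.51 -2.03] 0.064
go [-0.35  0.45  0.63  2.32  3.83  0.58 -2.23] 0.0
T 30 45
lean [-1.16  0.16  1.03  2.38  1.57  0.49 -0.21] 0.0
untilt [-0.57  0.07  0.86  2.44  3.89  0.42 -2.14] 0.032
go [-0.45  0.5   0.76  2.32  3.89  0.63 -2.32] 0.0
T 40 50
lean [-1.23  0.38  1.06  2.38  1.59  0.56 -0.47] 0.0
untilt [-0.49  0.06  0.77  2.44  3.87  0.41 -2.12] 0.029
go [-0.4   0.47  0.69  2.32  3.86  0.6  -2.27] 0.0
T 52 22
lean [-1.03  0.46  0.84  2.1   0.86  0.87  0.52] 0.0
untilt [-1.33 -0.3   1.46  2.44  3.08  0.24 -1.16] 0.072
go [-1.25 -0.34  1.26  2.44  2.73  0.59 -0.96] 1.083
```

```bash
python3 - <<'E'
from h import *
rel([-150,0,265],50,52)
E
```

```text
t 14.35 tcp S [-175.6   -4.3  261.8] q [-1.04  0.46  0.85  2.12  0.89  0.87  0.52]
shift [  7.4   1.  -25.1] rot [-16.4  23.2   0. ]
lean,?,tilt (xyz euler rel down) [-21.6  -1.3  52.3]
```

Call:
play_rows(
  increments=[
    [[0.001,0,-0.004],[-2.3,3.3,0]],
    [[0.001,0,-0.004],[-2.3,3.3,0]],
    [[0.001,0,-0.004],[-2.3,3.3,0]],
    [[0.001,0,-0.004],[-2.3,3.3,0]],
    [[0.001,0,-0.004],[-2.3,3.3,0]],
    [[0.001,0,-0.004],[-2.3,3.3,0]],
    [[0.001,0,0],[-2.3,3.3,0]],
    [[0,0,0],[0,0,0]],
    [[0,0,0],[0,0,0]],
  ],
)

```text
t: 15.1
eef_pos: [0.5854, -0.1377, 0.2723]
tool_rot: [-0.117, 0.887, 0.307, -0.323]
contact_force: [-0.2, -0.6, -0.4]
gripper_width: 0.587
```

```bash
python3 - <<'E'
from h import *
rel([-150,0,265],55,0)
from ik import *
q=get_obs()['q']
for t in(40,25,10,0):
    X,G=pose([-150,0,265],55,t); q,e=track(q,X,G,6); print(t,q.round(2),round(e,3))
E
```

```text
t 15.1 tcp S [-155.    -6.3  272.3] q [-1.21  0.57  1.04  2.26  1.25  0.66 -0.28]
shift [10.5  0.3  2.5] rot [ -5.3   1.5 -52.1]
lean,?,tilt (xyz euler rel down) [-49.8   1.   52.1]
40 [-1.21  0.48  1.09  2.36  1.75  0.52 -0.71] 0.0
25 [-1.05  0.21  0.99  2.44  2.22  0.47 -0.89] 0.0
10 [-0.61  0.09  0.71  2.44  2.99  0.33 -1.41] 0.0
0 [-0.23  0.1   0.47  2.4   3.82  0.38 -2.11] 0.0
```

Matches the model. I'll untilt now, slowly.

Call:
play_rows(
  increments=[
    [[0.002,0,0],[-0.5,0,-4]],
    [[0.002,0,0],[-0.5,0,-4]],
    [[0.002,0,0],[-0.5,0,-4]],
    [[0.002,0,0],[-0.5,0,-4]],
    [[0.002,0,0],[-0.5,0,-3]],
    [[0,0,0],[-0.5,0,-3]],
    [[0,0,0],[-0.5,0,-3]],
    [[0,0,0],[-0.5,0,-3]],
    [[0,0,0],[-0.5,0,-3]],
    [[0,0,0],[0,0,-3]],
    [[0,0,0],[0,0,-3]],
    [[0,0,0],[0,0,-3]],
    [[0,0,0],[0,0,-3]],
    [[0,0,0],[0,0,-3]],
    [[0,0,0],[0,0,-3]],
    [[0,0,0],[0,0,-3]],
    [[0,0,0],[0,0,0]],
    [[0,0,0],[0,0,0]],
  ],
)

```text
t: 16.6
eef_pos: [0.5943, -0.132, 0.2697]
tool_rot: [-0.197, 0.701, 0.642, -0.241]
contact_force: [-0.5, 0.5, 0.0]
gripper_width: 0.584
```

```bash
python3 - <<'E'
from ik import *
print(tgt(48,50,62,60)); to(tgt(48,50,62,60),50,1)
rel([-150,0,265],55,0)
q=get_obs()['q']
for phi,l,b in((48,50,60),(48,48,0),(48,45,0),(75,60,0),(85,65,0)):
    X,G=pose(tgt(phi,l,62,b-18.7),l,0); q,e=track(q,X,G,6); print(phi,l,b,q.round(2),round(e,3))
E
```

```text
[-92.03764577   0.         162.05335418]
t 16.6 tcp S [-146.1   -0.7  269.7] gp S [-161.1    1.3  280.6] lean 54.0
shift mm (now frame) [ 15.7 124.8  56.2] rot [ 3.9   1.31 -6.21] q [-0.36  0.06  0.5   2.41  3.27  0.27 -1.61] F [-0.5  0.5  0. ] w 0.584
t 16.6 tcp S [-146.1   -0.7  269.7] q [-0.36  0.06  0.5   2.41  3.27  0.27 -1.61]
shift [ 0.8 -0.5  6.1] rot [-1.1  1.6 -6.1]
lean,?,tilt (xyz euler rel down) [-53.8  -1.5   6.2]
48 50 60 [-0.1   0.44  0.31  2.27  3.67  0.49 -2.02] 0.0
48 48 0 [-0.09  0.55  0.29  2.17  3.67  0.46 -2.05] 0.0
48 45 0 [-0.06  0.53  0.24  2.14  3.74  0.37 -2.11] 0.0
75 60 0 [-0.13  0.71  0.34  2.28  3.45  0.92 -1.88] 0.0
85 65 0 [-0.11  0.79  0.33  2.29  3.39  1.09 -1.84] 0.0
```

Call:
play_rows(
  increments=[
    [[0,0,0],[1,0.4,-2]],
    [[0,0,0],[1,0.4,-2]],
    [[0,0,0],[1,0.4,-2]],
    [[0,0,0],[1,0,0]],
    [[0,0.01,0.005],[0,0,0]],
    [[0,0.015,0.008],[0,0,0]],
    [[0,0.015,0.008],[0,0,0]],
    [[0,0.015,0.008],[0,0,0]],
    [[0,0.015,0.008],[0,0,0]],
    [[0,0.01,0.005],[0,0,0]],
    [[0,0,0],[0,0,0]],
    [[0,0,0],[0,0,0]],
  ],
)

```text
t: 17.6
eef_pos: [0.631, -0.1306, 0.1856]
tool_rot: [-0.229, 0.67, 0.662, -0.245]
contact_force: [-0.3, -0.2, 0.1]
gripper_width: 0.588
```

```bash
python3 - <<'E'
from ik import *
to(tgt(48,50,62,45),50,1)
c=cam('wrist'); save(c,'pics/w4.png')
print('pointer',proj(c,W([-.049,0,.136])),'rim at 60,90deg',proj(c,W([-.0606,0,.117])),proj(c,W([-.07,0,.082])))
E
```

```text
t 17.6 tcp S [-109.3    0.2  185.6] gp S [-123.8    0.8  197.5] lean 50.8
shift mm (now frame) [ 1.6 62.   7.8] rot [ 0.8   0.6  -1.61] q [-0.2   0.32  0.42  2.35  3.66  0.46 -2.  ] F [-0.3 -0.2  0.1] w 0.588
pointer [322.476842   209.77230844] rim at 60,90deg [323.00793234 176.10048949] [324.03551287 123.12884621]
```

View pics/w4.png

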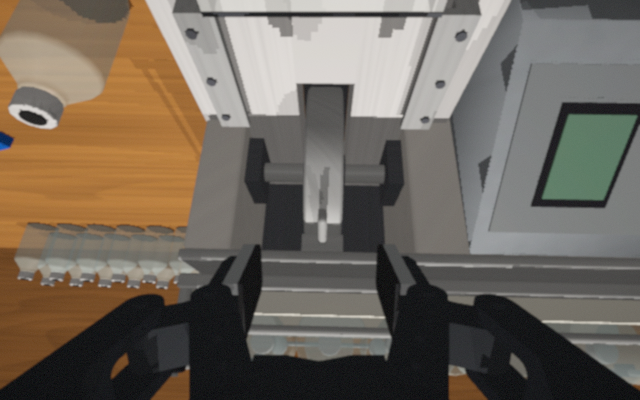

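The wheel is centred between the fingers (u 305–343), with the pointer at about (323,210–240). No engraved line shows on the visible front arc. Next is the approach to the grip.

Call:
play_rows(
  increments=[
    [[0.001,0.01,0],[2,0,-0.8]],
    [[0.001,0.01,0],[2,0.6,-0.8]],
    [[0,0,0],[1.8,0,0]],
    [[0,0,0],[0,0,0]],
    [[0,0,0],[0,0,0]],
  ],
)

```text
t: 18.07
eef_pos: [0.6465, -0.1295, 0.1744]
tool_rot: [-0.269, 0.65, 0.657, -0.27]
contact_force: [-0.2, 0.4, -0.2]
gripper_width: 0.581
```

```bash
python3 - <<'E'
from ik import *
to(tgt(45,45,60,0),45,1)
E
```

```text
t 18.07 tcp S [-93.8   1.1 174.4] gp S [-107.     1.1  187.6] lean 45.2
shift mm (now frame) [-1.1 90.3 -0.7] rot [ 0.2  -0.13 -0.  ] q [-0.07  0.33  0.28  2.25  3.91  0.3  -2.23] F [-0.2  0.4 -0.2] w 0.581
```

Call:
play_rows(
  increments=[
    [[-0.001,0.01,0],[0,0,0]],
    [[0,0.012,0],[0,0,0]],
    [[0,0.012,0],[0,0,0]],
    [[0,0.012,0],[0,0,0]],
    [[0,0.012,0],[0,0,0]],
    [[0,0.01,0],[0,0,0]],
    [[0,0.01,0],[0,0,0]],
    [[0,0.006,0],[0,0,0]],
    [[0,0.004,0],[0,0,0]],
    [[0,0,0],[0,0,0]],
    [[0,0,0],[0,0,0]],
  ],
)

```text
t: 18.98
eef_pos: [0.708, -0.1295, 0.1101]
tool_rot: [-0.27, 0.649, 0.657, -0.272]
contact_force: [-0.2, 0.3, -0.1]
gripper_width: 0.587
```

Call:
play_rows(
  increments=[
    [[0,0,0],[0,0,0]],
    [[0,0,0],[0,0,0]],
    [[0,0,0],[0,0,0]],
    [[0,0,0],[0,0,0]],
    [[0,0,0],[0,0,0]],
    [[0,0,0],[0,0,0]],
  ],
  gripper=0.0,
  grip_force=35,
)

```text
t: 19.48
eef_pos: [0.7079, -0.1294, 0.1107]
tool_rot: [-0.27, 0.649, 0.657, -0.271]
contact_force: [-6.0, 2.1, 5.7]
gripper_width: 0.297
```

```bash
cat >> ik.py <<'E'
def ph():
    p,M,o=cur(); g=S(p-M[:,1]*grip_point_offset)*1000; print('gp',g.round(1),'phi',round(np.degrees(np.arctan2(-g[0],g[2]-82)),1),'r',round(np.hypot(g[0],g[2]-82),1),'F',o['contact_force'].round(1),'w mm',round(o['gripper_width']*85.4,1),'t',round(o['t'],2),'q',o['q'].round(2))
E
python3 -c "
from ik import *
ph()"
```

```text
gp [-45.6   0.5 123.9] phi 47.4 r 62.0 F [-6.   2.1  5.7] w mm 25.4 t 19.48 q [-0.11  0.54  0.32  2.15  3.8   0.4  -2.18]
```

Call:
play_rows(
  increments=[
    [[0,0.0001,0.0011],[0,0,0]],
    [[0,0.0001,0.0022],[0,0,0]],
    [[0,0.0002,0.0022],[0,0,0]],
    [[0,0.0003,0.0021],[0,0,0]],
    [[0,0.0003,0.0021],[0,0,0]],
    [[0,0.0004,0.0021],[0,0,0]],
    [[0,0.0005,0.0021],[0,0,0]],
    [[0,0.0006,0.0021],[0,0,0]],
    [[0,0.0006,0.0021],[0,0,0]],
    [[0,0.0007,0.002],[0,0,0]],
    [[0,0.0008,0.002],[0,0,0]],
    [[0,0.0009,0.002],[0,0,0]],
    [[0,0.0009,0.002],[0,0,0]],
    [[0,0.001,0.0019],[0,0,0]],
    [[0,0.0011,0.0019],[0,0,0]],
    [[0,0,0],[0,0,0]],
    [[0,0,0],[0,0,0]],
  ],
)

```text
t: 20.9
eef_pos: [0.6959, -0.1295, 0.0865]
tool_rot: [-0.268, 0.65, 0.658, -0.269]
contact_force: [-3.4, 1.4, 11.4]
gripper_width: 0.299
```

```bash
python3 - <<'E'
from ik import *
import pickle
ph()
c=cam('wrist'); pickle.dump(c,open('w5.pkl','wb')); save(c,'pics/w5.png')
E
```

```text
gp [-57.7   0.5  99.6] phi 73.0 r 60.4 F [-3.4  1.4 11.4] w mm 25.5 t 20.9 q [-0.13  0.59  0.36  2.19  3.73  0.49 -2.12]
```

View pics/w5.png

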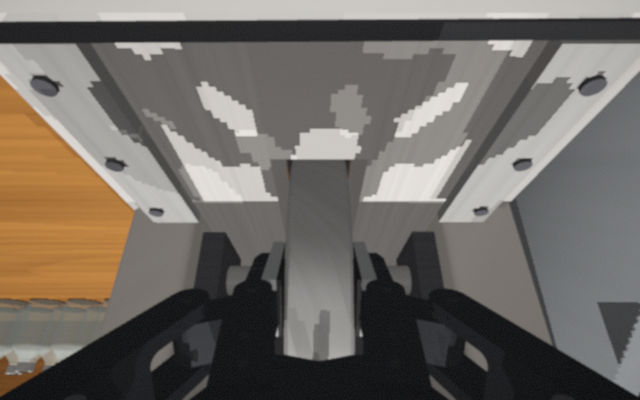

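Call:
play_rows(
  increments=[
    [[0,0,0],[0,0,0]],
    [[0,0,0],[0,0,0]],
    [[0,0,0],[0,0,0]],
    [[0,0,0],[0,0,0]],
    [[0,0,0],[0,0,0]],
    [[0,0,0],[0,0,0]],
    [[0,-0.01,-0.003],[0,0,0]],
    [[0,-0.01,-0.006],[0,0,0]],
    [[0,-0.01,-0.007],[0,0,0]],
    [[0,-0.01,-0.007],[0,0,0]],
    [[0,-0.01,-0.006],[0,0,0]],
    [[0,0,0],[0,0,0]],
    [[0,0,0],[0,0,0]],
  ],
  gripper=0.05,
)

```text
t: 22.03
eef_pos: [0.6783, -0.1299, 0.1394]
tool_rot: [-0.27, 0.65, 0.657, -0.271]
contact_force: [0.3, -0.0, -0.1]
gripper_width: 0.581
```

```bash
cat >> ik.py <<'E'
def prof(name='wrist',ys=(-10,10),step=2,a=30,b=110):
    c=cam(name); g=c['color'].astype(float).sum(2)
    for y in ys:
        out=[]
        for f in np.arange(a,b,step):
            t=np.deg2rad(f); u,v=proj(c,W([-.07*np.sin(t),y/1000,.082+.07*np.cos(t)]))
            out.append((int(f),int(round(v)),int(cv2.getRectSubPix(g.astype(np.float32),(1,1),(float(u),float(v)))[0,0]) if 0<=v<400 and 0<=u<640 else -1))
        print('y',y,' '.join(f'{f}:{i}' for f,v,i in out))
    return c
E
python3 - <<'E'
from ik import *
ph(); c=prof(); save(c,'pics/w6.png')
E
```

```text
gp [-75.2   0.4 152.6] phi 46.8 r 103.1 F [ 0.3 -0.  -0.1] w mm 49.7 t 22.03 q [-0.1   0.45  0.31  2.2   3.84  0.37 -2.2 ]
y -10 30:277 32:303 34:590 36:605 38:600 40:579 42:561 44:544 46:528 48:503 50:498 52:499 54:492 56:480 58:459 60:448 62:439 64:428 66:434 68:426 70:410 72:395 74:378 76:364 78:352 80:330 82:314 84:304 86:296 88:277 90:276 92:274 94:271 96:271 98:272 100:268 102:271 104:261 106:265 108:256
y 10 30:282 32:363 34:601 36:604 38:596 40:575 42:553 44:531 46:517 48:505 50:492 52:490 54:488 56:485 58:479 60:478 62:461 64:445 66:430 68:411 70:388 72:364 74:345 76:335 78:321 80:314 82:305 84:290 86:277 88:278 90:274 92:273 94:264 96:258 98:261 100:262 102:258 104:259 106:257 108:258
```

```bash
python3 - <<'E'
from ik import *
c=cam('wrist'); print('cam S',(S(c['M'][:3,3])*1000).round())
u,v=proj(c,W([-.036,0,.160])); print('edge',u,v)
for f in range(0,46,5):
    t=np.deg2rad(f); print(f,proj(c,W([-.07*np.sin(t),0,.082+.07*np.cos(t)])).round(1), c['color'][int(proj(c,W([-.07*np.sin(t),.01,.082+.07*np.cos(t)]))[1]),int(proj(c,W([-.07*np.sin(t),.01,.082+.07*np.cos(t)]))[0])])
save(c,'pics/w7.png',(270,100,380,300),3)
E
```

```text
cam S [-211.   -0.  192.]
edge 319.0062751398289 322.78078464900375
0 [319.  320.2] [93 91 91]
5 [319.  317.6] [91 89 86]
10 [319.  313.9] [92 91 90]
15 [319. 309.] [93 92 91]
20 [318.9 303. ] [96 94 92]
25 [318.9 295.8] [93 92 89]
30 [318.9 287.5] [96 96 94]
35 [318.9 278.1] [204 203 200]
40 [318.8 267.7] [193 191 189]
45 [318.8 256.5] [176 175 172]
```

View pics/w7.png

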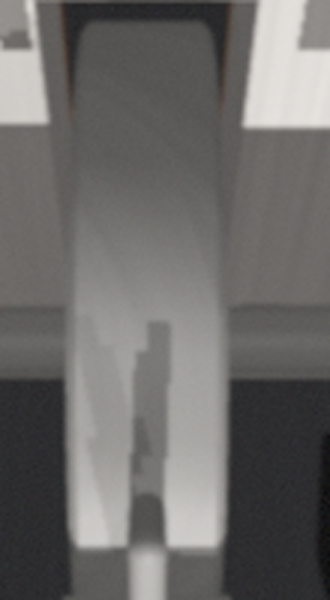

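The wheel runs on into the shadow under the plate (crop y 548 down), and it is uniformly grey with no line visible to about φ 10°. So more than 26° is still to go, and I'll take the next stroke.

Call:
play_rows(
  increments=[
    [[0,0.01,0],[0,0,0]],
    [[0,0.012,0],[0,0,0]],
    [[0,0.01,0],[0,0,0]],
    [[0,0.006,0],[0,0,0]],
    [[0,0.003,0],[0,0,0]],
    [[0,0,0],[0,0,0]],
  ],
)

```text
t: 22.63
eef_pos: [0.7073, -0.1291, 0.1085]
tool_rot: [-0.27, 0.649, 0.657, -0.272]
contact_force: [-0.5, 0.5, 1.2]
gripper_width: 0.584
```

Call:
play_rows(
  increments=[
    [[0,0,0],[0,0,0]],
    [[0,0,0],[0,0,0]],
    [[0,0,0],[0,0,0]],
    [[0,0,0],[0,0,0]],
    [[0,0,0],[0,0,0]],
    [[0,0,0],[0,0,0]],
    [[0,0.0001,0.0011],[0,0,0]],
    [[0,0.0001,0.0022],[0,0,0]],
    [[0,0.0002,0.0022],[0,0,0]],
    [[0,0.0003,0.0021],[0,0,0]],
    [[0,0.0003,0.0021],[0,0,0]],
    [[0,0.0004,0.0021],[0,0,0]],
    [[0,0.0005,0.0021],[0,0,0]],
    [[0,0.0006,0.0021],[0,0,0]],
    [[0,0.0006,0.0021],[0,0,0]],
    [[0,0.0007,0.002],[0,0,0]],
    [[0,0.0008,0.002],[0,0,0]],
    [[0,0.0009,0.002],[0,0,0]],
    [[0,0.0009,0.002],[0,0,0]],
    [[0,0,0],[0,0,0]],
  ],
  gripper=0.0,
)

```text
t: 24.3
eef_pos: [0.6967, -0.1295, 0.0909]
tool_rot: [-0.267, 0.65, 0.659, -0.268]
contact_force: [-1.1, 0.8, 11.0]
gripper_width: 0.292
```

```bash
python3 - <<'E'
from ik import *
ph()
E
```

```text
gp [-57.    0.5 104. ] phi 68.9 r 61.1 F [-1.1  0.8 11. ] w mm 25.0 t 24.3 q [-0.13  0.58  0.36  2.18  3.74  0.48 -2.13]
```

Call:
play_rows(
  increments=[
    [[0,0,0],[0,0,0]],
    [[0,0,0],[0,0,0]],
    [[0,0,0],[0,0,0]],
    [[0,0,0],[0,0,0]],
    [[0,0,0],[0,0,0]],
    [[0,0,0],[0,0,0]],
    [[0,-0.01,-0.003],[0,0,0]],
    [[0,-0.01,-0.005],[0,0,0]],
    [[0,-0.01,-0.006],[0,0,0]],
    [[0,-0.01,-0.006],[0,0,0]],
    [[0,-0.007,-0.005],[0,0,0]],
    [[0,0,0],[0,0,0]],
    [[0,0,0],[0,0,0]],
  ],
  gripper=0.05,
)

```text
t: 25.38
eef_pos: [0.6779, -0.1298, 0.1383]
tool_rot: [-0.27, 0.65, 0.657, -0.271]
contact_force: [0.3, -0.9, 0.3]
gripper_width: 0.58
```

```bash
python3 - <<'E'
from ik import *
ph(); c=prof(a=0,b=70); save(c,'pics/w8.png')
E
```

```text
gp [-75.6   0.4 151.5] phi 47.4 r 102.7 F [ 0.3 -0.9  0.3] w mm 49.6 t 25.38 q [-0.1   0.45  0.32  2.21  3.84  0.37 -2.19]
y -10 0:273 2:273 4:273 6:272 8:266 10:271 12:276 14:275 16:279 18:278 20:277 22:274 24:124 26:223 28:279 30:273 32:273 34:547 36:603 38:605 40:585 42:559 44:536 46:523 48:506 50:491 52:495 54:488 56:474 58:451 60:442 62:435 64:427 66:437 68:429
y 10 0:273 2:274 4:273 6:270 8:272 10:269 12:274 14:274 16:275 18:281 20:277 22:270 24:120 26:222 28:274 30:269 32:276 34:568 36:593 38:584 40:568 42:552 44:542 46:529 48:512 50:498 52:490 54:484 56:481 58:475 60:471 62:462 64:449 66:435 68:414
```

The line is now found at φ≈24.6° on both sides, with home at 42°, so about 17° remain. I'll do a stroke of about 13°, then measure against the pointer.

Call:
play_rows(
  increments=[
    [[0,0.01,0],[0,0,0]],
    [[0,0.012,0],[0,0,0]],
    [[0,0.01,0],[0,0,0]],
    [[0,0.006,0],[0,0,0]],
    [[0,0.003,0],[0,0,0]],
    [[0,0,0],[0,0,0]],
  ],
)

```text
t: 25.93
eef_pos: [0.7068, -0.1291, 0.1075]
tool_rot: [-0.27, 0.649, 0.657, -0.272]
contact_force: [0.0, 0.0, 0.3]
gripper_width: 0.588
```

Call:
play_rows(
  increments=[
    [[0,0,0],[0,0,0]],
    [[0,0,0],[0,0,0]],
    [[0,0,0],[0,0,0]],
    [[0,0,0],[0,0,0]],
    [[0,0,0],[0,0,0]],
    [[0,0,0],[0,0,0]],
    [[0,0.0001,0.0011],[0,0,0]],
    [[0,0.0001,0.0022],[0,0,0]],
    [[0,0.0002,0.0022],[0,0,0]],
    [[0,0.0003,0.0021],[0,0,0]],
    [[0,0.0003,0.0021],[0,0,0]],
    [[0,0.0004,0.0021],[0,0,0]],
    [[0,0.0005,0.0021],[0,0,0]],
    [[0,0,0],[0,0,0]],
    [[0,0,0],[0,0,0]],
  ],
  gripper=0.0,
)

```text
t: 27.18
eef_pos: [0.7021, -0.1295, 0.1024]
tool_rot: [-0.267, 0.65, 0.659, -0.268]
contact_force: [-4.0, 0.2, 14.2]
gripper_width: 0.298
```

```bash
python3 - <<'E'
from ik import *
ph(); c=prof(a=20,b=60,step=1)
E
```

```text
gp [-51.6   0.5 115.5] phi 57.0 r 61.5 F [-4.   0.2 14.2] w mm 25.5 t 27.18 q [-0.13  0.56  0.35  2.17  3.76  0.45 -2.15]
y -10 20:71 21:67 22:76 23:64 24:75 25:67 26:72 27:67 28:63 29:71 30:63 31:66 32:94 33:300 34:523 35:573 36:577 37:581 38:585 39:589 40:585 41:580 42:581 43:580 44:576 45:567 46:554 47:541 48:524 49:501 50:491 51:496 52:491 53:490 54:487 55:486 56:468 57:450 58:437 59:435
y 10 20:76 21:74 22:71 23:63 24:64 25:73 26:66 27:60 28:69 29:66 30:76 31:71 32:90 33:324 34:557 35:579 36:577 37:577 38:578 39:583 40:582 41:575 42:569 43:560 44:552 45:545 46:535 47:531 48:523 49:514 50:495 51:474 52:456 53:451 54:442 55:439 56:432 57:430 58:429 59:431
```

Call:
play_rows(
  increments=[
    [[0,0.0005,0.0021],[0,0,0]],
    [[0,0.0006,0.0021],[0,0,0]],
    [[0,0,0],[0,0,0]],
    [[0,0,0],[0,0,0]],
  ],
)

```text
t: 27.57
eef_pos: [0.7, -0.1295, 0.0985]
tool_rot: [-0.267, 0.65, 0.659, -0.268]
contact_force: [-1.5, 0.8, 12.7]
gripper_width: 0.297
```

```bash
python3 - <<'E'
from ik import *
ph(); c=prof(a=30,b=50,step=1)
E
```

```text
gp [-53.7   0.5 111.6] phi 61.1 r 61.3 F [-1.5  0.8 12.7] w mm 25.4 t 27.57 q [-0.13  0.57  0.35  2.18  3.75  0.46 -2.14]
y -10 30:79 31:60 32:77 33:57 34:69 35:67 36:71 37:87 38:452 39:579 40:578 41:578 42:578 43:574 44:565 45:559 46:555 47:549 48:533 49:511
y 10 30:70 31:62 32:71 33:68 34:68 35:65 36:70 37:92 38:455 39:577 40:571 41:567 42:564 43:563 44:556 45:545 46:534 47:523 48:510 49:503
```

Call:
play_rows(
  increments=[
    [[0,0,0],[0,0,0]],
    [[0,0,0],[0,0,0]],
    [[0,0,0],[0,0,0]],
    [[0,0,0],[0,0,0]],
    [[0,0,0],[0,0,0]],
    [[0,0,0],[0,0,0]],
    [[0,-0.01,-0.003],[0,0,0]],
    [[0,-0.01,-0.005],[0,0,0]],
    [[0,-0.01,-0.005],[0,0,0]],
    [[0,-0.01,-0.005],[0,0,0]],
    [[0,-0.005,-0.001],[0,0,0]],
    [[0,0,0],[0,0,0]],
    [[0,0,0],[0,0,0]],
  ],
  gripper=0.05,
)

```text
t: 28.7
eef_pos: [0.6775, -0.1298, 0.1391]
tool_rot: [-0.27, 0.649, 0.657, -0.271]
contact_force: [0.4, -0.1, -0.2]
gripper_width: 0.585
```

```bash
python3 - <<'E'
from ik import *
ph(); c=prof(a=30,b=50,step=0.5); save(c,'pics/w9.png',(270,190,380,310),5); save(c,'pics/w9f.png')
# pointer profile along v at y=0
print('tip pred',proj(c,W([-.049,0,.136])),'rim42',proj(c,W([-.07*np.sin(np.deg2rad(42)),0,.082+.07*np.cos(np.deg2rad(42))])))
E
```

```text
gp [-76.    0.5 152.3] phi 47.2 r 103.5 F [ 0.4 -0.1 -0.2] w mm 50.0 t 28.7 q [-0.1   0.45  0.32  2.21  3.84  0.37 -2.2 ]
y -10 30:270 30:270 31:268 31:252 32:203 32:145 33:130 33:150 34:166 34:181 35:270 35:429 36:553 36:604 37:612 37:607 38:601 38:596 39:590 39:584 40:581 40:575 41:573 41:565 42:561 42:557 43:551 43:547 44:545 44:539 45:541 45:536 46:531 46:526 47:519 47:512 48:502 48:495 49:492 49:487
y 10 30:268 30:272 31:269 31:252 32:193 32:134 33:140 33:165 34:176 34:190 35:282 35:435 36:548 36:591 37:599 37:594 38:591 38:585 39:577 39:573 40:566 40:559 41:551 41:544 42:542 42:537 43:533 43:531 44:527 44:520 45:521 45:516 46:511 46:507 47:503 47:496 48:494 48:490 49:490 49:490
tip pred [318.87602843 265.1768199 ] rim42 [318.86682273 262.77491257]
```

```bash
python3 - <<'E'
from ik import *
c=cam('wrist'); g=c['color'].astype(int).sum(2)
for u in (313,316,319,322): print(u,g[252:296,u].tolist())
print(g[284,300:340].tolist(),g[272,300:340].tolist())
print([(f,proj(c,W([-.07*np.sin(np.deg2rad(f)),0.01,.082+.07*np.cos(np.deg2rad(f))])).round(1).tolist()) for f in (33.6,42)], proj(c,W([-.073*np.sin(np.deg2rad(42)),0,.082+.073*np.cos(np.deg2rad(42))])))
E
```

```text
313 [364, 363, 364, 368, 373, 385, 396, 398, 391, 392, 398, 397, 393, 395, 395, 393, 381, 349, 332, 318, 304, 300, 302, 298, 294, 268, 243, 227, 247, 287, 326, 362, 397, 416, 427, 431, 423, 425, 420, 423, 415, 416, 416, 417]
316 [311, 312, 303, 302, 305, 326, 349, 361, 363, 365, 367, 361, 337, 286, 252, 243, 244, 241, 247, 240, 240, 241, 246, 240, 247, 253, 260, 273, 296, 331, 384, 424, 464, 500, 527, 542, 547, 544, 544, 546, 543, 542, 544, 543]
319 [344, 355, 359, 361, 364, 362, 371, 359, 364, 366, 363, 347, 313, 263, 246, 242, 254, 245, 245, 244, 241, 240, 245, 242, 253, 256, 264, 280, 303, 348, 404, 450, 493, 541, 569, 574, 571, 568, 569, 567, 567, 566, 566, 568]
322 [354, 356, 360, 363, 362, 368, 362, 359, 358, 362, 361, 351, 342, 312, 275, 243, 236, 243, 228, 235, 234, 237, 235, 238, 242, 244, 266, 266, 289, 330, 376, 421, 458, 496, 522, 533, 537, 537, 535, 535, 533, 533, 536, 533]
[191, 182, 188, 185, 179, 189, 187, 192, 187, 186, 192, 238, 318, 397, 430, 452, 464, 477, 491, 493, 487, 478, 458, 437, 398, 313, 228, 193, 195, 201, 208, 218, 215, 212, 219, 216, 221, 210, 215, 217] [599, 603, 605, 590, 567, 554, 544, 544, 542, 542, 534, 509, 419, 304, 250, 243, 240, 249, 245, 241, 246, 248, 234, 249, 367, 506, 569, 583, 584, 584, 581, 581, 579, 581, 583, 587, 587, 589, 592, 591]
[(33.6, [338.5, 281.1]), (42, [338.9, 263.7])] [318.62408306 266.72632284]
```

Call:
play_rows(
  increments=[
    [[0,0.01,0],[0,0,0]],
    [[0,0.012,0],[0,0,0]],
    [[0,0.01,0],[0,0,0]],
    [[0,0.006,0],[0,0,0]],
    [[0,0.003,0],[0,0,0]],
    [[0,0,0],[0,0,0]],
  ],
)

```text
t: 29.3
eef_pos: [0.7068, -0.1291, 0.109]
tool_rot: [-0.27, 0.649, 0.657, -0.272]
contact_force: [-0.4, -0.9, 0.5]
gripper_width: 0.586
```

Call:
play_rows(
  increments=[
    [[0,0,0],[0,0,0]],
    [[0,0,0],[0,0,0]],
    [[0,0,0],[0,0,0]],
    [[0,0,0],[0,0,0]],
    [[0,0,0],[0,0,0]],
    [[0,0,0],[0,0,0]],
    [[0,0,0],[0,0,0]],
  ],
  gripper=0.0,
)

```text
t: 29.88
eef_pos: [0.7063, -0.1294, 0.1103]
tool_rot: [-0.27, 0.649, 0.657, -0.272]
contact_force: [-5.7, 1.8, 4.8]
gripper_width: 0.299
```

```bash
python3 - <<'E'
from ik import *
ph()
E
```

```text
gp [-47.3   0.5 123.6] phi 48.7 r 62.9 F [-5.7  1.8  4.8] w mm 25.6 t 29.88 q [-0.12  0.54  0.33  2.15  3.8   0.4  -2.18]
```

Call:
play_rows(
  increments=[
    [[0,0.0001,0.0011],[0,0,0]],
    [[0,0.0001,0.0022],[0,0,0]],
    [[0,0.0002,0.0022],[0,0,0]],
    [[0,0.0003,0.0021],[0,0,0]],
    [[0,0.0003,0.0021],[0,0,0]],
    [[0,0.0004,0.0021],[0,0,0]],
    [[0,0.0005,0.0021],[0,0,0]],
    [[0,0,0],[0,0,0]],
    [[0,0,0],[0,0,0]],
  ],
)

```text
t: 30.63
eef_pos: [0.7019, -0.1294, 0.1037]
tool_rot: [-0.267, 0.65, 0.659, -0.268]
contact_force: [-4.4, 1.6, 15.6]
gripper_width: 0.293
```

```bash
python3 - <<'E'
from ik import *
ph()
E
```

```text
gp [-51.7   0.5 116.8] phi 56.1 r 62.3 F [-4.4  1.6 15.6] w mm 25.0 t 30.63 q [-0.13  0.56  0.35  2.17  3.77  0.45 -2.15]
```

Call:
play_rows(
  increments=[
    [[0,0,0],[0,0,0]],
    [[0,0,0],[0,0,0]],
    [[0,0,0],[0,0,0]],
    [[0,0,0],[0,0,0]],
    [[0,0,0],[0,0,0]],
    [[0,0,0],[0,0,0]],
    [[0,-0.01,-0.003],[0,0,0]],
    [[0,-0.01,-0.004],[0,0,0]],
    [[0,-0.01,-0.004],[0,0,0]],
    [[0,-0.01,-0.003],[0,0,0]],
    [[0,-0.003,0],[0,0,0]],
    [[0,0,0],[0,0,0]],
    [[0,0,0],[0,0,0]],
  ],
  gripper=0.05,
)

```text
t: 31.72
eef_pos: [0.6776, -0.1297, 0.1391]
tool_rot: [-0.27, 0.649, 0.657, -0.272]
contact_force: [0.5, 0.1, -1.0]
gripper_width: 0.59
```

```bash
python3 - <<'E'
from ik import *
ph(); c=prof(a=34,b=48,step=0.5)
E
```

```text
gp [-76.    0.5 152.3] phi 47.2 r 103.5 F [ 0.5  0.1 -1. ] w mm 50.4 t 31.72 q [-0.1   0.45  0.32  2.21  3.84  0.37 -2.2 ]
y -10 34:528 34:566 35:587 35:592 36:592 36:593 37:593 37:593 38:570 38:475 39:304 39:177 40:151 40:151 41:152 41:217 42:406 42:535 43:560 43:557 44:549 44:544 45:540 45:533 46:526 46:521 47:515 47:505
y 10 34:551 34:584 35:592 35:591 36:589 36:588 37:587 37:588 38:565 38:468 39:298 39:178 40:153 40:152 41:158 41:243 42:408 42:518 43:539 43:536 44:530 44:526 45:522 45:517 46:513 46:507 47:501 47:498
```

Line centre is now at φ 40.4°; home is about 41.8°. One small correction left, of about 1.4°.

Call:
play_rows(
  increments=[
    [[0,0.01,0],[0,0,0]],
    [[0,0.012,0],[0,0,0]],
    [[0,0.01,0],[0,0,0]],
    [[0,0.006,0],[0,0,0]],
    [[0,0.003,0],[0,0,0]],
    [[0,0,0],[0,0,0]],
  ],
)

```text
t: 32.27
eef_pos: [0.7068, -0.1291, 0.1091]
tool_rot: [-0.27, 0.649, 0.657, -0.272]
contact_force: [-0.6, 0.2, 0.1]
gripper_width: 0.585
```

Call:
play_rows(
  increments=[
    [[0,0,0],[0,0,0]],
    [[0,0,0],[0,0,0]],
    [[0,0,0],[0,0,0]],
    [[0,0,0],[0,0,0]],
    [[0,0,0],[0,0,0]],
    [[0,0,0],[0,0,0]],
    [[0,0,0],[0,0,0]],
  ],
  gripper=0.0,
)

```text
t: 32.85
eef_pos: [0.7063, -0.1294, 0.1105]
tool_rot: [-0.27, 0.649, 0.657, -0.272]
contact_force: [-5.6, 1.4, 4.7]
gripper_width: 0.297
```

Call:
play_rows(
  increments=[
    [[0,0.0001,0.001],[0,0,0]],
    [[0,0.0001,0.001],[0,0,0]],
    [[0,0.0001,0.001],[0,0,0]],
    [[0,0.0001,0.001],[0,0,0]],
    [[0,0.0001,0.001],[0,0,0]],
    [[0,0,0],[0,0,0]],
    [[0,0,0],[0,0,0]],
  ],
)

```text
t: 33.43
eef_pos: [0.7059, -0.1294, 0.11]
tool_rot: [-0.268, 0.65, 0.658, -0.269]
contact_force: [-6.5, 2.3, 13.5]
gripper_width: 0.293
```

```bash
python3 - <<'E'
from ik import *
ph()
E
```

```text
gp [-47.7   0.5 123.1] phi 49.3 r 63.0 F [-6.5  2.3 13.5] w mm 25.0 t 33.43 q [-0.12  0.54  0.33  2.16  3.79  0.42 -2.17]
```

Call:
play_rows(
  increments=[
    [[0,0.0001,0.0008],[0,0,0]],
    [[0,0.0002,0.0007],[0,0,0]],
    [[0,0,0],[0,0,0]],
    [[0,0,0],[0,0,0]],
  ],
)

```text
t: 33.77
eef_pos: [0.7058, -0.1294, 0.1098]
tool_rot: [-0.267, 0.65, 0.659, -0.268]
contact_force: [-9.0, 2.3, 18.4]
gripper_width: 0.297
```

```bash
python3 - <<'E'
from ik import *
ph()
E
```

```text
gp [-47.9   0.4 122.9] phi 49.5 r 63.0 F [-9.   2.3 18.4] w mm 25.4 t 33.77 q [-0.12  0.54  0.34  2.16  3.78  0.43 -2.17]
```

Call:
play_rows(
  increments=[
    [[0,0.0001,0.0006],[0,0,0]],
    [[0,0.0001,0.0006],[0,0,0]],
    [[0,0,0],[0,0,0]],
    [[0,0,0],[0,0,0]],
  ],
)

```text
t: 34.1
eef_pos: [0.7056, -0.1294, 0.1095]
tool_rot: [-0.267, 0.65, 0.659, -0.267]
contact_force: [-9.1, 2.5, 21.9]
gripper_width: 0.296
```

```bash
python3 - <<'E'
from ik import *
ph()
E
```

```text
gp [-48.1   0.5 122.6] phi 49.8 r 63.0 F [-9.1  2.5 21.9] w mm 25.2 t 34.1 q [-0.12  0.55  0.34  2.16  3.78  0.43 -2.17]
```

Call:
play_rows(
  increments=[
    [[0,0.0001,0.0006],[0,0,0]],
    [[0,0.0001,0.0006],[0,0,0]],
    [[0,0,0],[0,0,0]],
    [[0,0,0],[0,0,0]],
  ],
)

```text
t: 34.43
eef_pos: [0.705, -0.1295, 0.1087]
tool_rot: [-0.266, 0.651, 0.659, -0.267]
contact_force: [-9.9, 1.5, 22.6]
gripper_width: 0.296
```

```bash
python3 - <<'E'
from ik import *
ph(); rel([-48,0,122],45,0)
E
```

```text
gp [-48.7   0.4 121.8] phi 50.8 r 62.8 F [-9.9  1.5 22.6] w mm 25.3 t 34.43 q [-0.12  0.55  0.34  2.16  3.78  0.43 -2.17]
t 34.43 tcp S [-35.3   0.5 108.7] q [-0.12  0.55  0.34  2.16  3.78  0.43 -2.17]
shift [ -0.4 -18.4  -0.6] rot [ 0.7 -0.2  0.1]
lean,?,tilt (xyz euler rel down) [-45.7   0.2  -0.1]
```

Call:
play_rows(
  increments=[
    [[0,0,0],[0,0,0]],
    [[0,0,0],[0,0,0]],
    [[0,0,0],[0,0,0]],
    [[0,0,0],[0,0,0]],
    [[0,0,0],[0,0,0]],
    [[0,0,0],[0,0,0]],
    [[0,-0.01,-0.001],[0,0,0]],
    [[0,-0.01,-0.002],[0,0,0]],
    [[0,-0.01,-0.003],[0,0,0]],
    [[0,-0.01,-0.003],[0,0,0]],
    [[0,-0.003,0],[0,0,0]],
    [[0,0,0],[0,0,0]],
    [[0,0,0],[0,0,0]],
  ],
  gripper=0.05,
)

```text
t: 35.52
eef_pos: [0.677, -0.1298, 0.1404]
tool_rot: [-0.27, 0.649, 0.657, -0.271]
contact_force: [-0.9, 0.6, -0.2]
gripper_width: 0.584
```

```bash
python3 - <<'E'
from ik import *
ph(); c=prof(a=36,b=48,step=0.5); g=c['color'].astype(int).sum(2); print(g[256:275,319].tolist(), proj(c,W([-.073*np.sin(np.deg2rad(42)),0,.082+.073*np.cos(np.deg2rad(42))])))
E
```

```text
gp [-76.5   0.4 153.6] phi 46.9 r 104.8 F [-0.9  0.6 -0.2] w mm 49.9 t 35.52 q [-0.1   0.44  0.32  2.21  3.85  0.37 -2.2 ]
y -10 36:593 36:591 37:588 37:585 38:585 38:581 39:581 39:577 40:568 40:507 41:332 41:164 42:130 42:130 43:137 43:221 44:391 44:514 45:541 45:537 46:531 46:524 47:517 47:514
y 10 36:585 36:585 37:585 37:582 38:577 38:573 39:570 39:570 40:559 40:486 41:311 41:169 42:139 42:128 43:135 43:226 44:393 44:497 45:519 45:515 46:513 46:511 47:509 47:502
[247, 146, 79, 59, 120, 195, 238, 249, 247, 249, 243, 243, 247, 247, 240, 240, 243, 256, 260] [319.02581624 263.46891239]
```

Call:
play_rows(
  increments=[
    [[0,-0.015,0],[0,0,0]],
    [[0,-0.02,0],[0,0,0]],
    [[0,-0.02,0],[0,0,0]],
    [[0,-0.02,0],[0,0,0]],
    [[0,-0.02,-0.005],[0,0,0]],
    [[0,-0.015,-0.005],[0,0,0]],
    [[0,0,0],[0,0,0]],
    [[0,0,0],[0,0,0]],
    [[0,0,0],[0,0,0]],
  ],
)

```text
t: 36.32
eef_pos: [0.6066, -0.1306, 0.224]
tool_rot: [-0.27, 0.649, 0.657, -0.272]
contact_force: [0.1, 0.5, 0.5]
gripper_width: 0.584
```

```bash
python3 - <<'E'
from ik import *
ph(); c=prof(a=36,b=48,step=0.5); s=cam('side')
a=cv2.resize(c['color'][100:300,240:400,::-1],(400,500),interpolation=cv2.INTER_CUBIC)
b=cv2.resize(s['color'][160:320,290:418,::-1],(400,500),interpolation=cv2.INTER_CUBIC)
cv2.imwrite('pics/fin.png',np.hstack([a,b]))
import pickle; s0=pickle.load(open('side0.pkl','rb'))
d=np.abs(s['color'].astype(int)-s0['color']).sum(2)[:, :]
E
```

```text
gp [-146.9    0.6  237.2] phi 43.4 r 213.8 F [0.1 0.5 0.5] w mm 49.9 t 36.32 q [ 0.02  0.17  0.18  2.29  4.23  0.2  -2.52]
y -10 36:556 36:551 37:546 37:541 38:538 38:532 39:524 39:521 40:493 40:429 41:325 41:194 42:125 42:110 43:147 43:279 44:391 44:469 45:500 45:494 46:490 46:487 47:484 47:480
y 10 36:540 36:537 37:532 37:527 38:522 38:518 39:515 39:513 40:485 40:415 41:308 41:178 42:119 42:112 43:156 43:281 44:389 44:459 45:486 45:485 46:485 46:483 47:481 47:481
```

View pics/fin.png

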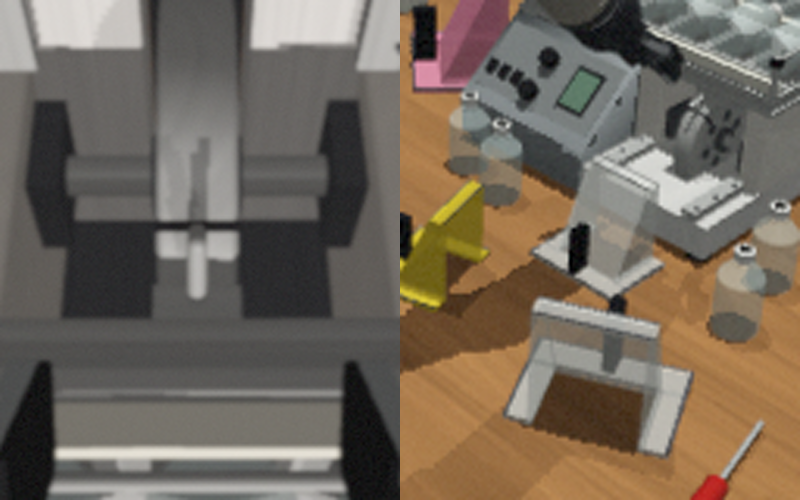

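The line stands right under the pointer tip (left crop, y≈224). The hood stands upright in front of the shaker, the bottles are undisturbed, and the tool is clear. I'm handing in.

```bash
python3 -c "
from station import *
print(hand_in())"
```

```text
the job is handed in; nothing more can be done
None
```

The job is done and handed in at about 36 s of the 67 s allowed.

**Hood:** I drew the clear hood level out of its channel by its lug, by about 126 mm. I then lowered it until the wrist force showed contact and let go. It stands upright on the bench in front of the shaker, clear of the yellow and the larger clear look-alikes.

**Wheel:** I gripped the rim from in front at a 45° lean. It took five short strokes, top towards the robot, with a look between most of them, the last one a fine correction. The wheel was never turned back.

**Last checks:**
- **Line:** two wrist-camera views put it at about 42.4° forward of the top, against 42° for the pointer. The pointer itself looked about 0.3° off in my frame, so the wheel is 0.4 to 0.7° past home.
- **Tool:** the gripper is clear of everything and the wrist force is near zero.
- **Bench:** the bottles and look-alikes that show in the last side picture look untouched. I did not re-measure them, and the tape and the box were not in that crop.

**What went wrong:** my first approach to the wheel ran the wrist joints up against their range limits. I backed off and came in again in another arm posture, touching nothing.

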